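Zero the gate valve of a tablet chute, open it two turns and hold it while the pan fills

ROBOT

A 7-joint arm with a two-finger parallel gripper is mounted at the origin on a cart in front of the work surface, level with it; the furniture and walls round the work are solid. World frame = base frame: x ahead of the robot, y to its left, z up, the work surface at z = 0. Lengths are in m, angles in rad, forces in N, time in s.
With the tool pointing down it reaches from about 0.35 to 0.9 m from the base axis. Payload 7.2 kg.
Tool frame: the origin (TCP) lies at the very end of the fingers, on their centre line; the grasp point (between the pads) lies 19 mm behind it; x points along the fingers, y is the direction in which the jaws open and shut, and the axes are right-handed (so a half turn about x gives the same grasp; the last joint's range is limited). The gripper opens to 88 mm and grips with 3 to 60 N. Pads are 20 mm wide; open, the fingers measure 115 mm over their backs; the gripper's body (75 mm by 178 mm) begins 61 mm behind the grasp point.
Start: joints at [-1.293, 0.411, -0.013, 1.596, 0.006, 1.134, -0.082], TCP at [0.212, 0.588, 0.223] pointing down, gripper open.
Joint ranges: [-2.95, 2.95], [-0.29, 1.99], [-1.47, 1.44], [0.14, 2.54], [-1.03, 4.17], [0.13, 1.85], [-2.86, 2.86]. Speed limits (rad/s): [2.39, 2.39, 3.01, 3.01, 3.14, 3.14, 3.14].

INTERFACE

Orientations are given as a unit quaternion [w, x, y, z].
In Python, from rig import bot gives the robot as it stands.
- The arm moves only by the tool servo_tool, never from a script. Its arguments are lists of equal length, an entry for each row: "claw": the finger opening in cm, from 0 to 8.78; "delta_pos": the shift along the tool's x, y, z in cm, a list of three; "spin": the turn about the tool's x in rad. A call has 1 to 12 rows; each row shifts and turns the commanded pose from where the row before left it, along the tool's axes as they then stand; what a row does not reach is not made up. A row lasts 1/8 s, in which the tool goes at most 62.5 mm and 10.7 degrees, less where a joint would pass 70% of its speed; a pose out of reach is approached as far as the arm can. A call is refused whole if a number of a shift passes 6.25 or a number of a turn 0.188, either way. A call with a gripper value outside its range is refused whole. The fingers move at their own pace and stop on an object; "newtons" is the grip in N (left out, the last holds). Time passes only in rows, so rows that do not move let the fingers close. It gives the time, the measured TCP pose, the force and the opening at its end, in the units of the state.
- bot.read_state(): the state, without advancing time (a new reading comes with each control period).
- bot.capture(name): name is "side" or "top"; returns a dict with "image" (420x560x3 uint8, red, green, blue), "fx", "fy", "cx", "cy" (pixels), "cam_to_world" (4x4, takes a point from camera to world coordinates). Camera axes: x right, y down, z forward; pixel columns grow to the right and rows downward; lengths in m; the calibration is good to about 2 mm. A picture is of the moment at which its call begins. There is no depth.
- bot.close_job(): hands the job in, once; it reports no verdict.
The state is a dict: "time_s": time; "qpos": joint angles; "joint_velocities": joint speeds; "effort": joint torques, N m; "ee_pos": TCP position; "tcp_rot": TCP orientation; "force": force on the tool from outside, world axes, zero at the start; "ft_torque": the same for the moment, N m; "grip_width": finger opening in m.
Only numpy, scipy, OpenCV 4.12 (cv2) and the standard library are available. Lean on these libraries where they do the work, as an engineer would, in place of code of your own. Each camera call takes 0.05 s, during which the arm holds its last target.

TASK

Dispense the four mounting-resin tablets: stand the steel pan upright on the bench under the lip of the chute and let go of it, then turn the feeder's red handwheel clockwise by its black crank grip until the gate is closed against its stop, and from there back it off exactly two full turns and no further. The tablets then slide down into the pan; finish while still gripping the crank grip, with the wheel held still at two turns and all four tablets lying in the pan. Leave the blue specimen mount, the screwdriver and the steel hardness block where they lie.

Things in the scene. Friction and masses are not known exactly. Their poses are not given: they have to be found in the camera images.
- wheel_axis (a point): Point on the handwheel's upright axis, 240 mm above the bench. Red three-spoke wheel, 111 mm across, bar 11 mm thick, top of rim 246 mm up. A 9 mm brass stem on the axis rises out of the hub, 12 mm a turn: tip 264 mm up when closed, 288 mm at two turns. Frame: z up, -y level the way the chute falls, x across the chute.
- chute_lip (a point): Middle of the lower end of the chute floor, where tablets drop off, 63 mm above the bench; axes as wheel_axis, from which it lies 95 mm along -y. The chute walls there are 35 mm wide outside and reach 100 mm up. Nothing stands under the chute within 65 mm (level) of the lip. Tablets land 10 to 70 mm past the lip along -y. (A fixed white cabinet 320 mm high stands left of the feeder.)
- grip_mid (a point): Middle of the black crank grip, 274 mm above the bench: an upright cylinder 18 mm thick, 45 mm tall (248 to 293 mm up) on the wheel's rim, its centre line 50 mm from the wheel axis. It revolves freely on its own pin, so a gripper need not turn with it. z up; x, y turn with the grip. The wheel takes about 4 N at the grip to turn and stays where it is left.
- crank_grip: The same revolving black crank grip; origin at the centre of its foot, 248 mm above the bench, on the grip's own axis.
- wheel (a joint): Angle of the handwheel, rad: 0 is the solid closed stop; grows counter-clockwise seen from above as the gate opens; 6.283 a turn, two turns 12.566, limit 17.3. At angle a the crank grip stands from the wheel axis along +x of wheel_axis turned counter-clockwise by a (so along +x at 0 and at two turns). Starts at 2 to 6; tablets pass from about 7.7.
- pan_mid (a point): Centre of the steel pan, 23 mm above its underside: open-topped oblong, 62 mm wide (x), 130 mm long (y), 46 mm high (z up), walls and floor 3 mm, 0.18 to 0.35 kg. It can be gripped from above across its 62 mm width, fingers outside the long walls. It has no front or back.
- pan: The same pan; origin in the middle of its underside, axes as at pan_mid.
- tablet_1: Dark red-brown resin tablet, a disc 25 mm across and 14 mm thick, 12 g, number 1 from the gate in the row that lies flat on the chute floor behind (uphill of) the gate; origin at the centre of its underside, its z along its axis.
- tablet_2: Dark red-brown resin tablet, a disc 25 mm across and 14 mm thick, 12 g, number 2 from the gate in the row that lies flat on the chute floor behind (uphill of) the gate; origin at the centre of its underside, its z along its axis.
- tablet_3: Dark red-brown resin tablet, a disc 25 mm across and 14 mm thick, 12 g, number 3 from the gate in the row that lies flat on the chute floor behind (uphill of) the gate; origin at the centre of its underside, its z along its axis.
- tablet_4: Dark red-brown resin tablet, a disc 25 mm across and 14 mm thick, 12 g, number 4 from the gate in the row that lies flat on the chute floor behind (uphill of) the gate; origin at the centre of its underside, its z along its axis.
- screwdriver: Screwdriver with a red grip, 27 x 181 x 23 mm, lying with its length along its own y; origin under its middle. Leave alone.
- hardness_block: Round bright steel hardness reference block, 65 mm across, 12 mm thick; origin in the middle of its underside. Leave alone.
- feeder: The tablet feeder, fixed to the bench; origin on the bench under wheel_axis, same axes. Grey base 110 mm (x) by 150 mm (y -30 to +120). Steel chute 35 mm wide falls at 30 degrees from y +150 (wall tops 240 mm up) to the lip at y -95; its floor is 118 mm up at the origin. There a gate plate slides upright between grey guide posts (66 mm over both), bridged by a yoke 227 mm high.
- specimen_mount: Small round blue resin-mounted specimen, 25 mm across, 18 mm tall, loose on the bench; origin in the middle of its underside. Leave alone.
Mind the look-alikes: they are no part of the job. What is shaped like the pan but pink is not meant.

How it is judged:
By the outcome, as a careful person would: the job done as asked, in the order asked, and still so for the second after the job is handed in, while the arm keeps its last pose, push and grip.
It also fails if it takes over 72 s, if anything falls off the work surface, if the arm or the gripper's body presses on something with over 40 N, if the wrist force passes 120 N, or if a joint passes its speed limit or range.

## Working session

There is one attempt and no reset: what is moved stays moved. The work goes in short steps, Python scripts to look and compute and a tool call to move; the robot and the scene stay as the last step left them, time stands still between calls to the robot, and variables do not carry over. Pictures are saved under pics/ and viewed, and the job is handed in when it is done.

Besides the shell and the picture viewer there is one more tool, called after "Emit:" by a JSON object that holds its "op" and its "data". servo_tool: Moves the arm, as the interface text tells. Its arguments: {"type":"object","properties":{"claw":{"type":"array","items":{"type":"number"}},"delta_pos":{"type":"array","items":{"type":"array","items":{"type":"number"}}},"spin":{"type":"array","items":{"type":"number"}},"newtons":{"type":"number"}},"required":["claw","delta_pos","spin"]}

```bash
mkdir -p pics; ls; python3 - <<'E'
from rig import bot
import cv2,numpy as np
np.set_printoptions(precision=4,suppress=True)
print(bot.read_state())
for n in("side","top"):
    c=bot.capture(n); cv2.imwrite(f"pics/{n}0.png",c["image"][:,:,::-1]); print(n,c["fx"],c["fy"],c["cx"],c["cy"]);print(np.array(c["cam_to_world"]))
    np.savez(f"pics/{n}0.npz",**{k:np.array(v) for k,v in c.items()})
E
```

```text
pics
{'time_s': 0.0, 'qpos': array([-1.2932,  0.4119, -0.0127,  1.597 ,  0.0056,  1.1343, -0.0822]), 'joint_velocities': array([-0.0009, -0.001 ,  0.0008,  0.0015, -0.0009, -0.0005, -0.0007]), 'effort': array([ -0.0001, -58.795 ,   0.6417, -29.1063,  -0.0538,   0.0183,
         0.0002]), 'ee_pos': array([0.2117, 0.5875, 0.2218]), 'tcp_rot': array([ 0.6965,  0.1211,  0.6966, -0.1222]), 'force': array([-0.6025,  0.0946, -0.2864]), 'ft_torque': array([-0.0193, -0.0043,  0.0368]), 'grip_width': 0.08763424752790944}
side 477.290486532642 477.290486532642 279.6224080697479 207.07627923508812
[[ 0.8716 -0.2591  0.4162  0.0986]
 [-0.4896 -0.4153  0.7667 -0.8799]
 [-0.0258 -0.872  -0.4888  0.7144]
 [ 0.      0.      0.      1.    ]]
top 403.5924947810111 403.5924947810111 273.58237541020617 212.08241677873562
[[-0.0012 -0.9972  0.0748  0.4883]
 [-0.9997 -0.0007 -0.025  -0.0226]
 [ 0.025  -0.0748 -0.9969  1.0998]
 [ 0.      0.      0.      1.    ]]
```

View pics/side0.png

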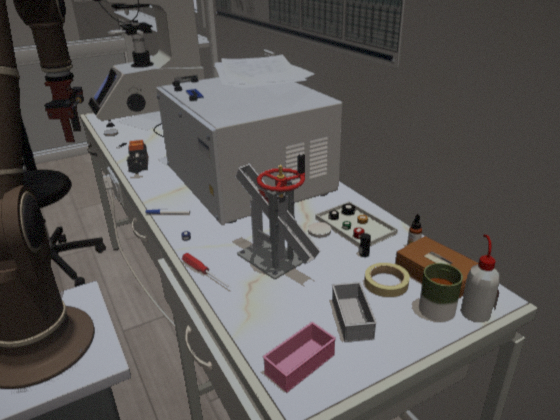

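View pics/top0.png

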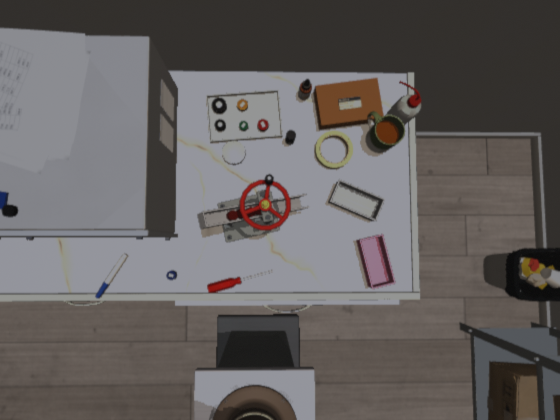

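```bash
python3 - <<'E'
import cv2,numpy as np
t=cv2.imread("pics/top0.png");s=cv2.imread("pics/side0.png")
def f(im,x0,x1,y0,y1,k,n): 
    c=im[y0:y1,x0:x1].astype(float); c=255*(c/255)**0.6
    cv2.imwrite(n,cv2.resize(c.astype(np.uint8),None,fx=k,fy=k,interpolation=cv2.INTER_CUBIC))
f(t,195,415,140,300,3.6,"pics/tc.png")
f(s,225,425,140,290,4,"pics/sc.png")
f(s,240,400,270,390,5,"pics/sp.png")
E
```

```text
(no output)
```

View pics/tc.png

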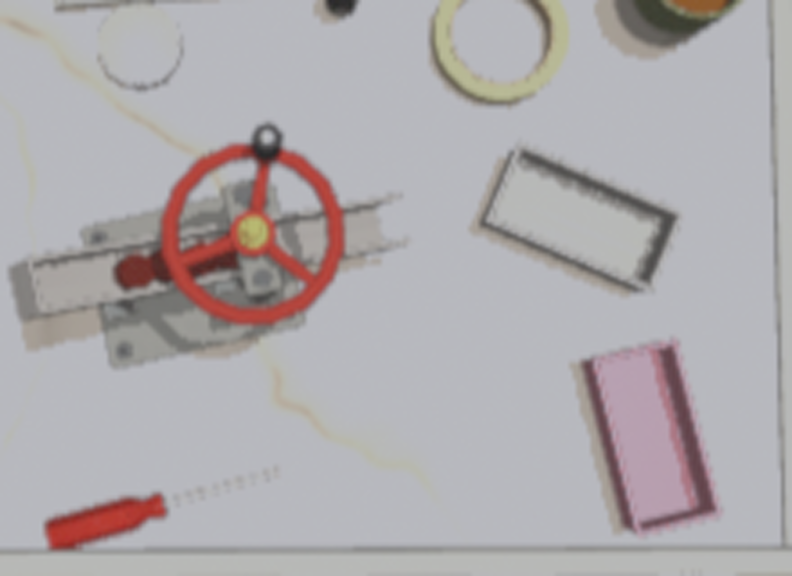

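View pics/sc.png

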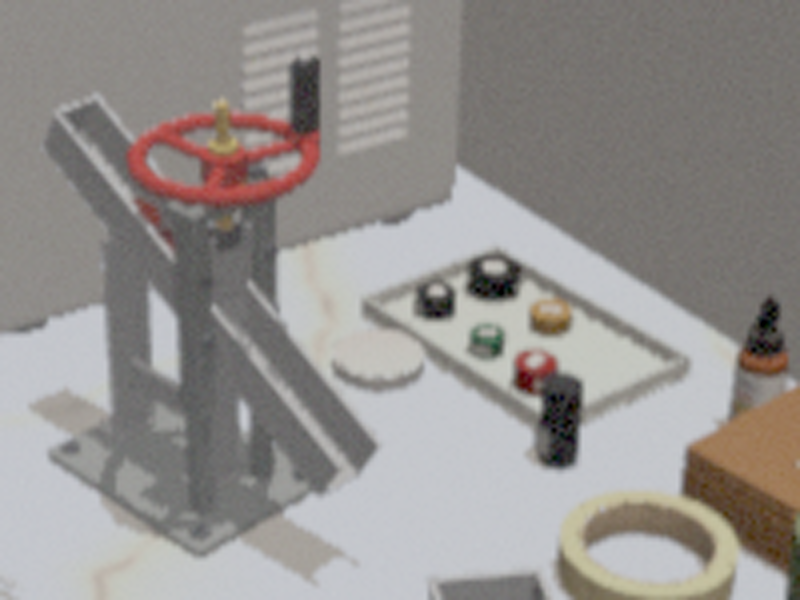

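View pics/sp.png

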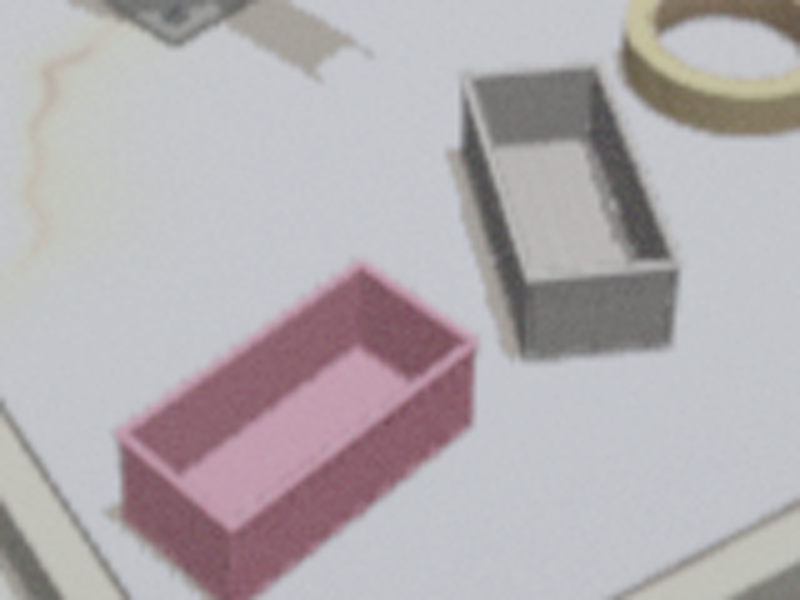

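```bash
cat > h.py <<'E'
import numpy as np,cv2
from scipy.optimize import least_squares
def load(n): d=np.load(f"pics/{n}.npz"); return d
def proj(d,P):
    P=np.atleast_2d(P).astype(float);M=np.linalg.inv(d["cam_to_world"]);q=P@M[:3,:3].T+M[:3,3]
    return np.c_[d["fx"]*q[:,0]/q[:,2]+d["cx"],d["fy"]*q[:,1]/q[:,2]+d["cy"]]
def back(d,uv,z):
    M=d["cam_to_world"];r=M[:3,:3]@np.array([(uv[0]-d["cx"])/d["fx"],(uv[1]-d["cy"])/d["fy"],1]);return M[:3,3]+r*(z-M[2,3])/r[2]
def tf(p,P):
    x,y,a=p;P=np.atleast_2d(P);c,s=np.cos(a),np.sin(a)
    return np.c_[x+c*P[:,0]-s*P[:,1],y+s*P[:,0]+c*P[:,1],P[:,2]]
E
python3 - <<'E'
from h import *
T=load("top0");S=load("side0")
print("axis from top",back(T,(265.3,204.7),.240),"side",back(S,(225+224/4,140+160/4),.240))
ct=lambda L:np.array([(195+x/3.6,140+y/3.6) for x,y in L]); cs=lambda L:np.array([(225+x/4,140+y/4) for x,y in L]); cp=lambda L:np.array([(240+x/5,270+y/5) for x,y in L])
# pan
hx,hy=.031,.065
K=np.array([[-hx,hy,.046],[hx,hy,.046],[hx,-hy,.046],[-hx,-hy,.046]])
topc=ct([(480,222),(517,148),(677,215),(643,290)]); sidc=cp([(463,75),(600,68),(677,265),(525,278)])
# which correspondences: solve
best=None
for sh in (0,1):
  for dirn in (1,-1):
    pass
f=lambda p:np.r_[(proj(T,tf(p,K))-topc).ravel(),(proj(S,tf(p,K))-sidc).ravel()]
for a0 in (0,1.57,3.14,-1.57):
    r=least_squares(f,[.5,-.23,a0]);print("pan",r.x,r.cost,f(r.x).round(1))
# feeder
F=np.array([[.0175,.15,.24],[-.0175,.15,.24],[.0175,-.095,.1],[-.0175,-.095,.1],[0,0,.240]])
ft=ct([(10,265),(25,320),(402,198),(408,240),(253,233)])
w=np.array([0,0,1,1,1.5])[:,None]
g=lambda p:np.r_[((proj(T,tf(p,F))-ft)*w).ravel(),(proj(S,tf(p,[[0,0,.240]]))-cs([(224,160)])).ravel()]
r=least_squares(g,[.5,0,0]);print("feeder",r.x,r.cost,g(r.x).round(1)); p=r.x
# grip top center z=.293 top crop (267,133)?, side bottom (304,133) top (305,60)
for d,uv,z in ((T,ct([(266,138)])[0],.293),(S,cs([(305,60)])[0],.293),(S,cs([(304,133)])[0],.248)):
    q=back(d,uv,z);v=q[:2]-p[:2];print(q,np.hypot(*v),(np.arctan2(v[1],v[0])-p[2])%6.283)
for d,n in((T,"top"),(S,"side")):
    im=cv2.resize(d["image"][:,:,::-1],None,fx=4,fy=4,interpolation=cv2.INTER_CUBIC)
    ln=lambda P,c,cl=True:cv2.polylines(im,[np.int32(np.round((proj(d,P)+.5)*4))],cl,c,1,cv2.LINE_AA)
    th=np.linspace(0,6.283,60)
    ln(tf(p,np.c_[.0555*np.cos(th),.0555*np.sin(th),0*th+.240]),(255,255,0))
    ln(tf(p,[[-.055,-.03,.004],[.055,-.03,.004],[.055,.12,.004],[-.055,.12,.004]]),(0,255,0))
    for s in(-1,1): ln(tf(p,[[s*.0175,.15,.24],[s*.0175,-.095,.1]]),(0,0,255),False)
    ln(tf(p,[[-.0175,-.095,.063],[.0175,-.095,.063]]),(255,0,255),False)
    x=[.5,-.23,0]
    cv2.imwrite(f"pics/ov_{n}.png",im[560:1160,780:1580] if n=="top" else im[560:1160,860:1660])
E
```

```text
axis from top [ 0.5685968  -0.02651309  0.24      ] side [ 0.56657452 -0.02829682  0.24      ]
pan [ 0.59763854 -0.26897523 -0.41529851] 5.969598473657578 [ 1.4 -0.2  0.3 -1.   0.9  0.2  1.4  0.8 -0.6 -0.9 -0.5 -1.8 -0.1 -0.6
 -0.4 -0.5]
pan [ 0.59763854 -0.26897523 -0.41529854] 5.969598473655469 [ 1.4 -0.2  0.3 -1.   0.9  0.2  1.4  0.8 -0.6 -0.9 -0.5 -1.8 -0.1 -0.6
 -0.4 -0.5]
pan [ 0.59763854 -0.26897523  5.86788677] 5.969598473655401 [ 1.4 -0.2  0.3 -1.   0.9  0.2  1.4  0.8 -0.6 -0.9 -0.5 -1.8 -0.1 -0.6
 -0.4 -0.5]
pan [ 0.59763854 -0.26897523 -0.41529854] 5.969598473655669 [ 1.4 -0.2  0.3 -1.   0.9  0.2  1.4  0.8 -0.6 -0.9 -0.5 -1.8 -0.1 -0.6
 -0.4 -0.5]
feeder [ 0.56880677 -0.03121108  0.21775762] 20.356345880616225 [-0.  -0.  -0.  -0.  -4.1 -0.1 -2.7  1.8  3.3 -0.2  1.5  0.2]
[ 0.61707061 -0.03349239  0.293     ] 0.04831772857341467 6.018009972371632
[ 0.61517445 -0.03698117  0.293     ] 0.04672531939884702 5.941436742130675
[ 0.61454612 -0.03660448  0.248     ] 0.04605624054965112 5.947868366111175
```

View pics/ov_top.png

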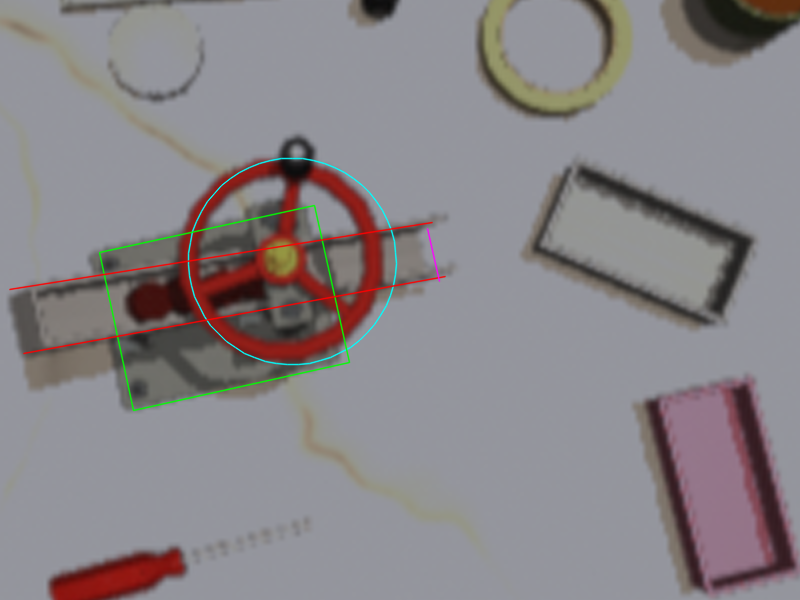

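View pics/ov_side.png

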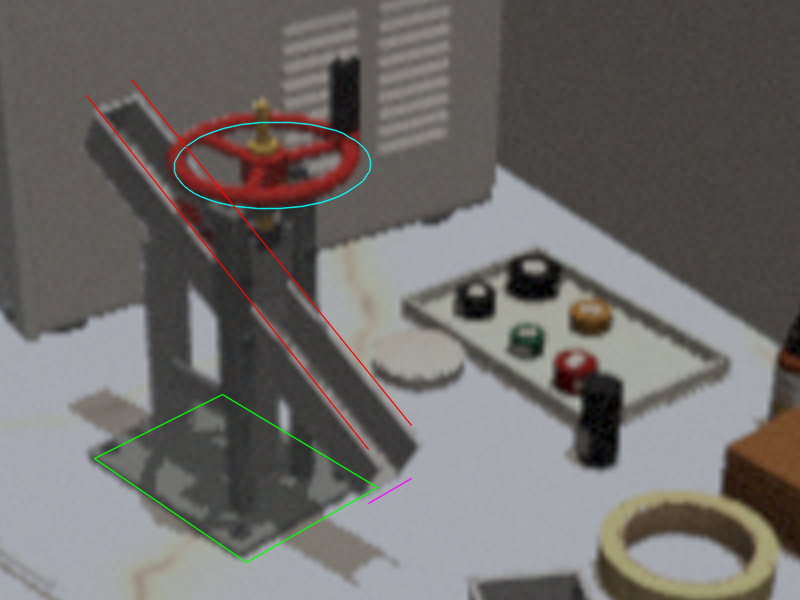

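```bash
python3 - <<'E'
from h import *
T=load("top0");S=load("side0")
ct=lambda L:np.array([(195+x/3.6,140+y/3.6) for x,y in L])-.5*(1-1/3.6); cs=lambda L:np.array([(225+x/4,140+y/4) for x,y in L])-.4
# red rim mask -> min area fitting of projected ring
def rim(d,box):
    im=d["image"].astype(int);m=(im[...,0]>60)&(im[...,0]>2.2*im[...,1])&(im[...,0]>2.2*im[...,2]);o=np.zeros_like(m);x0,x1,y0,y1=box;o[y0:y1,x0:x1]=m[y0:y1,x0:x1]
    c,_=cv2.findContours(o.astype(np.uint8),cv2.RETR_EXTERNAL,cv2.CHAIN_APPROX_NONE);c=max(c,key=cv2.contourArea);h=cv2.convexHull(c);return cv2.fitEllipse(c),cv2.boundingRect(c)
et=rim(T,(235,300,175,235));es=rim(S,(250,312,165,195));print(et,es)
print(back(T,et[0][0:2],.240),back(S,es[0][0:2],.240))
F=np.array([[.0175,.1285,.2417],[-.0175,.1285,.2417],[.0175,-.1165,.1],[-.0175,-.1165,.1],[0,0,.240]])
ft=ct([(10,265),(25,320),(402,198),(408,240),(0,0)]);ft[4]=et[0]
w=np.array([1,1,1,1,2])[:,None]
g=lambda p:np.r_[((proj(T,tf(p,F))-ft)*w).ravel(),2*(proj(S,tf(p,[[0,0,.240]]))-np.array([es[0]])).ravel()]
r=least_squares(g,[.5,0,0]);print("feeder",r.x,r.cost,g(r.x).round(1)); p=r.x
for d,uv,z in ((T,ct([(266,138)])[0],.293),(S,cs([(305,60)])[0],.293),(S,cs([(304,133)])[0],.248)):
    q=back(d,uv,z);v=q[:2]-p[:2];print(q,np.hypot(*v),(np.arctan2(v[1],v[0])-p[2])%6.283)
print("stem tip side z?",[ (h,proj(S,tf(p,[[0,0,h]]))) for h in (.264,.270,.276,.288)],cs([(222,100)]))
pan=(.59764,-.26898,-.4153)
for d,n in((T,"top"),(S,"side")):
    im=cv2.resize(d["image"][:,:,::-1],None,fx=4,fy=4,interpolation=cv2.INTER_CUBIC)
    ln=lambda P,c,cl=True:cv2.polylines(im,[np.int32(np.round((proj(d,P)+.5)*4))],cl,c,1,cv2.LINE_AA)
    th=np.linspace(0,6.283,60)
    ln(tf(p,np.c_[.0555*np.cos(th),.0555*np.sin(th),0*th+.240]),(255,255,0))
    ln(tf(p,[[-.055,-.03,.004],[.055,-.03,.004],[.055,.12,.004],[-.055,.12,.004]]),(0,255,0))
    for s in(-1,1): ln(tf(p,[[s*.0175,.1285,.2417],[s*.0175,-.1165,.1]]),(0,0,255),False)
    ln(tf(p,[[-.0175,-.095,.063],[.0175,-.095,.063]]),(255,0,255),False)
    for z in(0,.046): ln(tf(pan,[[-.031,.065,z],[.031,.065,z],[.031,-.065,z],[-.031,-.065,z]]),(0,255,255))
    cv2.imwrite(f"pics/ov1_{n}.png",im[560:1160,780:1580] if n=="top" else im[760:1360,860:1660])
E
```

```text
(((264.514404296875, 205.4383544921875), (46.25507354736328, 46.810890197753906), 56.498130798339844), (240, 180, 50, 50)) (((280.3541564941406, 179.72006225585938), (20.741546630859375, 46.43170928955078), 88.6425552368164), (257, 169, 48, 22))Traceback (most recent call last):
  File "<stdin>", line 9, in <module>
  File "h.py", line 8, in back
    M=d["cam_to_world"];r=M[:3,:3]@np.array([(uv[0]-d["cx"])/d["fx"],(uv[1]-d["cy"])/d["fy"],1]);return M[:3,3]+r*(z-M[2,3])/r[2]
                                   ~~~~~~~~^^^^^^^^^^^^^^^^^^^^^^^^^^^^^^^^^^^^^^^^^^^^^^^^^^^^^
ValueError: setting an array element with a sequence. The requested array has an inhomogeneous shape after 1 dimensions. The detected shape was (3,) + inhomogeneous part.
```

```bash
cat > fit.py <<'E'
from h import *
T=load("top0");S=load("side0")
ct=lambda L:np.array([(195+x/3.6,140+y/3.6) for x,y in L])-.5*(1-1/3.6); cs=lambda L:np.array([(225+x/4,140+y/4) for x,y in L])-.4
et=(264.5,204.6);es=(280.5,179.5)
print(back(T,et,.240),back(S,es,.240))
F=np.array([[.0175,.1285,.2417],[-.0175,.1285,.2417],[.0175,-.1165,.1],[-.0175,-.1165,.1],[0,0,.240]])
ft=ct([(10,265),(25,320),(402,198),(408,240),(0,0)]);ft[4]=et
w=np.array([1,1,1,1,2])[:,None]
g=lambda p:np.r_[((proj(T,tf(p,F))-ft)*w).ravel(),2*(proj(S,tf(p,[[0,0,.240]]))-np.array([es])).ravel()]
r=least_squares(g,[.5,0,0]);print("feeder",r.x,r.cost,g(r.x).round(1)); p=r.x
for d,uv,z in ((T,ct([(266,138)])[0],.293),(S,cs([(305,60)])[0],.293),(S,cs([(304,133)])[0],.248)):
    q=back(d,uv,z);v=q[:2]-p[:2];print(q,np.hypot(*v),(np.arctan2(v[1],v[0])-p[2])%6.283)
print("stem tip side z?",[ (h,proj(S,tf(p,[[0,0,h]]))) for h in (.264,.270,.276,.288)],cs([(222,100)]))
pan=(.59764,-.26898,-.4153)
for d,n in((T,"top"),(S,"side")):
    im=cv2.resize(d["image"][:,:,::-1],None,fx=4,fy=4,interpolation=cv2.INTER_CUBIC)
    ln=lambda P,c,cl=True:cv2.polylines(im,[np.int32(np.round((proj(d,P)+.5)*4))],cl,c,1,cv2.LINE_AA)
    th=np.linspace(0,6.283,60)
    ln(tf(p,np.c_[.0555*np.cos(th),.0555*np.sin(th),0*th+.240]),(255,255,0))
    ln(tf(p,[[-.055,-.03,.004],[.055,-.03,.004],[.055,.12,.004],[-.055,.12,.004]]),(0,255,0))
    for s in(-1,1): ln(tf(p,[[s*.0175,.1285,.2417],[s*.0175,-.1165,.1]]),(0,0,255),False)
    ln(tf(p,[[-.0175,-.095,.063],[.0175,-.095,.063]]),(255,0,255),False)
    for z in(0,.046): ln(tf(pan,[[-.031,.065,z],[.031,.065,z],[.031,-.065,z],[-.031,-.065,z]]),(0,255,255))
    cv2.imwrite(f"pics/ov1_{n}.png",im[560:1160,780:1580] if n=="top" else im[760:1360,860:1660])
E
python3 fit.py
```

```text
[ 0.5688096  -0.02480226  0.24      ] [ 0.56688407 -0.02544459  0.24      ]
feeder [ 0.56733532 -0.02078355  0.23758698] 34.33839177063673 [ 4.4 -1.9  4.  -1.2  0.1 -1.9  1.8  0.  -3.8  1.4 -1.7 -1.6]
[ 0.61780377 -0.03276405  0.293     ] 0.05187095818536461 5.812341291295632
[ 0.61561181 -0.03456091  0.293     ] 0.05020393132408893 5.767418338148316
[ 0.61489423 -0.03429244  0.248     ] 0.04944026599775019 5.768656916308716
stem tip side z? [(0.264, array([[279.39223166, 169.08177257]])), (0.27, array([[279.32270506, 166.64603311]])), (0.276, array([[279.25279663, 164.19691675]])), (0.288, array([[279.11182161, 159.25811005]]))] [[280.1 164.6]]
```

View pics/ov1_top.png

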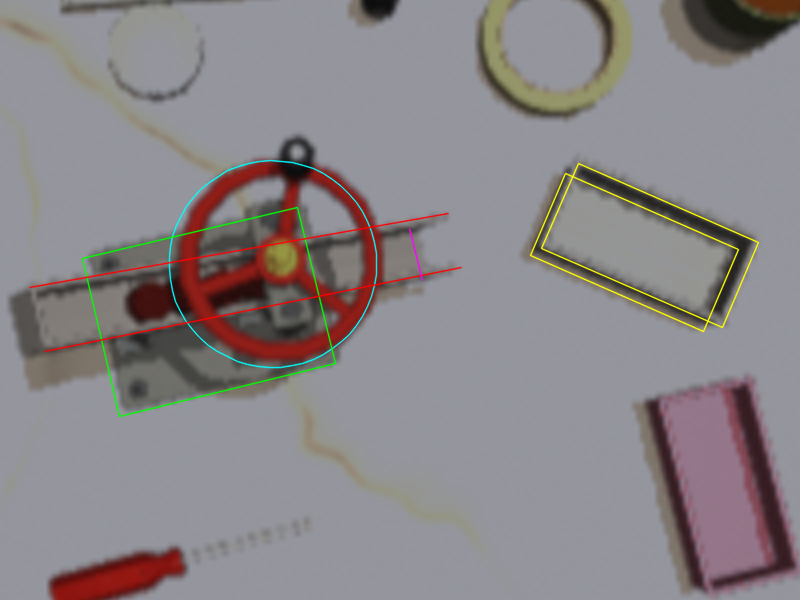

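View pics/ov1_side.png

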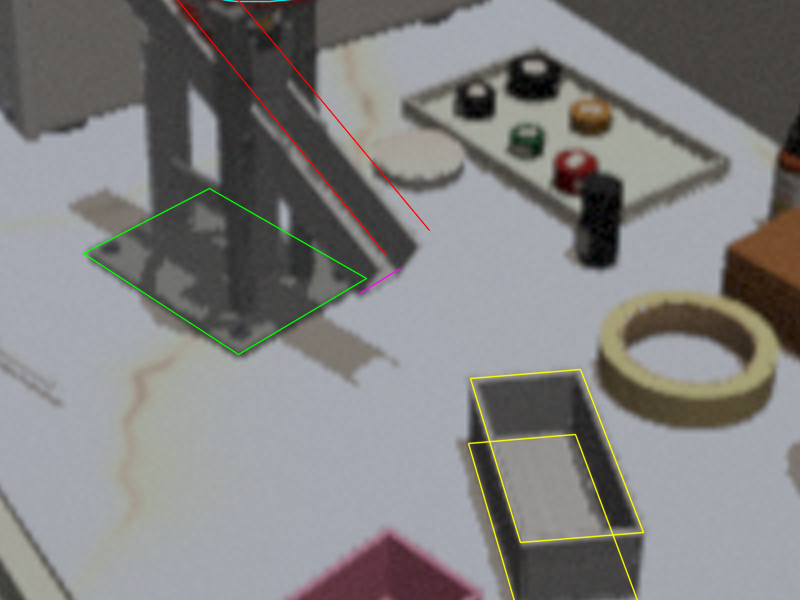

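```bash
cp fit.py fit2.py; python3 - <<'E'
s=open('fit2.py').read()
s=s.replace("et=(264.5,204.6);es=(280.5,179.5)","et=(264.9,204.4);es=(280.5,179.3)\nc4=lambda L:np.array([(195+x/4,140+y/4) for x,y in L])-.4")
s=s.replace("ft=ct([(10,265),(25,320),(402,198),(408,240),(0,0)])","ft=c4([(38,291),(50,351),(444,219),(454,266),(0,0)])")
s=s.replace("ov1_","ov2_").replace("760:1360,860:1660","560:1160,860:1660")
s=s.replace("    cv2.imwrite","    for a in(5.75,5.9): ln(tf(p,[[.05*np.cos(a),.05*np.sin(a),.248],[.05*np.cos(a),.05*np.sin(a),.293]]),(255,255,255),False)\n    ln(tf(p,[[0,0,.24],[0,0,.276]]),(255,0,0),False)\n    cv2.imwrite")
open('fit2.py','w').write(s)
E
python3 fit2.py
```

```text
[ 0.56924019 -0.02565743  0.24      ] [ 0.56739217 -0.0245435   0.24      ]
feeder [ 0.56777028 -0.02389783  0.24329284] 11.272598877859995 [-0.7 -0.9  0.1  0.1  2.  -2.   2.9 -0.2 -1.6  1.4  0.  -0.3]
[ 0.61780377 -0.03276405  0.293     ] 0.05081298523127997 5.864322251682164
[ 0.61561181 -0.03456091  0.293     ] 0.049015434685219676 5.820408338870745
[ 0.61489423 -0.03429244  0.248     ] 0.04825675509623024 5.822603487187984
stem tip side z? [(0.264, array([[280.23965145, 169.52935911]])), (0.27, array([[280.17230671, 167.08981899]])), (0.276, array([[280.10459135, 164.63685335]])), (0.288, array([[279.96803647, 159.69019975]]))] [[280.1 164.6]]
```

View pics/ov2_top.png

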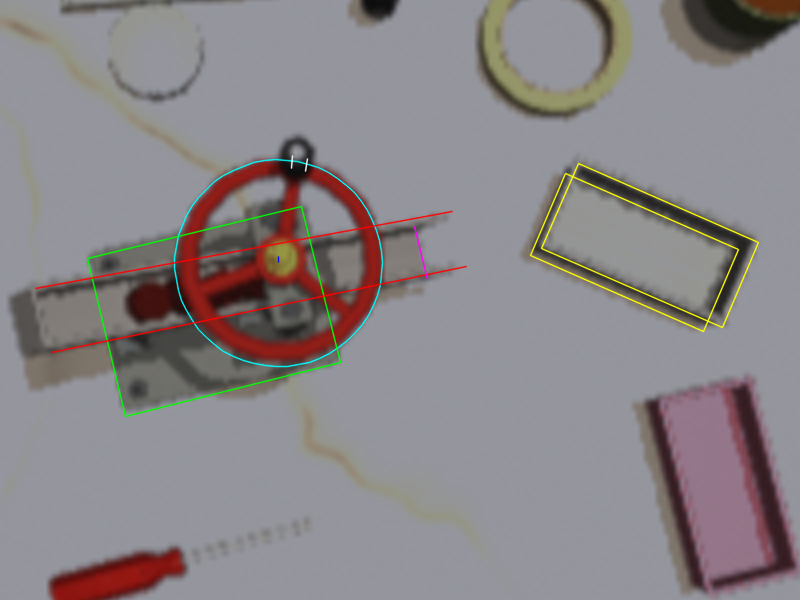

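View pics/ov2_side.png

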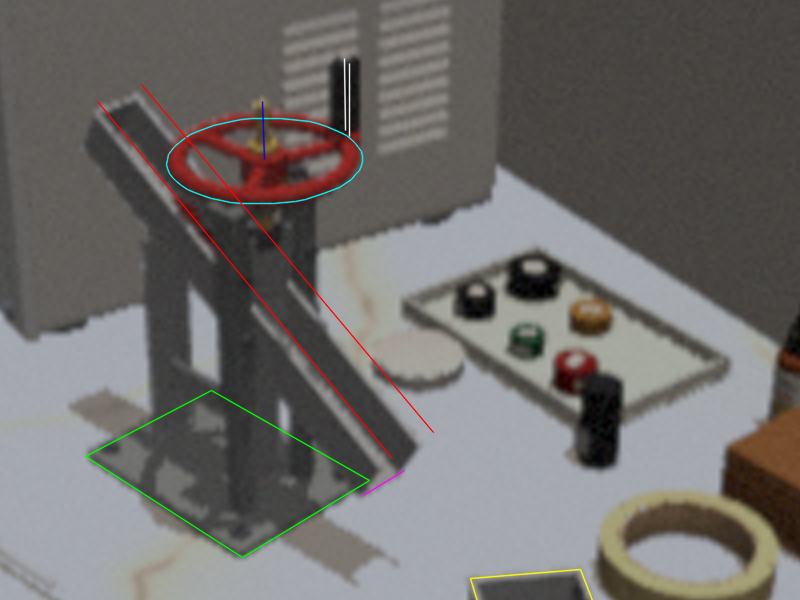

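```bash
cat > plan.py <<'E'
import numpy as np,json
from scipy.spatial.transform import Rotation as Ro
from rig import bot
def R_(s): q=s["tcp_rot"];return Ro.from_quat([q[1],q[2],q[3],q[0]])
def yaw_of(R): y=R.as_matrix()[:,1]; return np.arctan2(y[1],y[0])
def plan(way,step=.045,p=None,R=None):
    """way: list of (xyz, yaw or None); prints rows in tool axes cm / spin"""
    s=bot.read_state(); p=np.array(s["ee_pos"] if p is None else p);R=R or R_(s)
    D=[];Sp=[]
    for q,yaw in way:
        q=np.array(q,float); d=q-p; dy=0 if yaw is None else (yaw-yaw_of(R)+np.pi/2)%np.pi-np.pi/2
        n=int(max(1,np.ceil(np.linalg.norm(d)/step-1e-6),np.ceil(abs(dy)/.16)))
        for i in range(n):
            rem=q-p; v=R.inv().apply(rem/(n-i))*100; v=np.round(v,2)
            sp=round(-dy/n,3)
            D.append(v.tolist());Sp.append(sp); p=p+R.apply(v/100); R=R*Ro.from_rotvec([sp,0,0])
    print(len(D));print(json.dumps(D).replace(" ",""));print(json.dumps(Sp).replace(" ",""));print("end",p.round(4),yaw_of(R))
    return p,R
E
python3 - <<'E'
from plan import *
s=bot.read_state();print(R_(s).as_matrix().round(4),yaw_of(R_(s)))
plan([([.212,.588,.38],None),([.38,.30,.38],None),([.45,0.,.38],None)])
E
```

```text
[[-4.000e-04  3.389e-01  9.408e-01]
 [-1.400e-03  9.408e-01 -3.389e-01]
 [-1.000e+00 -1.400e-03  1.000e-04]] 1.2250554666651234
19
[[-3.95,0.01,0.0],[-3.95,0.01,0.0],[-3.96,0.0,0.01],[-3.95,0.01,0.0],[0.0,-2.68,3.2],[0.0,-2.68,3.2],[0.01,-2.67,3.19],[0.0,-2.68,3.2],[0.01,-2.67,3.19],[0.0,-2.68,3.2],[0.01,-2.67,3.19],[0.0,-2.68,3.2],[0.01,-3.69,2.39],[0.01,-3.69,2.39],[0.0,-3.69,2.39],[0.01,-3.69,2.4],[0.0,-3.7,2.39],[0.01,-3.69,2.4],[0.0,-3.7,2.39]]
[0.0,0.0,0.0,0.0,0.0,0.0,0.0,0.0,0.0,0.0,0.0,0.0,0.0,0.0,0.0,0.0,0.0,0.0,0.0]
end [ 0.45 -0.    0.38] 1.2250554666651234
```

```bash
sed -i 's/(yaw-yaw_of(R)+np.pi\/2)%np.pi-np.pi\/2/(yaw-yaw_of(R)+np.pi)%(2*np.pi)-np.pi/' plan.py; python3 - <<'E'
from plan import *
plan([([.212,.588,.38],None),([.38,.30,.38],.67),([.45,0.,.38],0.),([.598,-.269,.30],-.415)])
E
```

```text
27
[[-3.95,0.01,0.0],[-3.95,0.01,0.0],[-3.96,0.0,0.01],[-3.95,0.01,0.0],[0.0,-2.68,3.2],[0.0,-2.45,3.37],[0.01,-2.21,3.53],[0.0,-1.96,3.68],[0.01,-1.7,3.8],[0.0,-1.44,3.91],[0.01,-1.16,4.01],[0.0,-0.89,4.07],[0.01,-1.89,3.97],[0.01,-1.5,4.14],[0.0,-1.1,4.26],[0.01,-0.68,4.35],[0.0,-0.26,4.39],[0.01,0.16,4.4],[0.0,0.58,4.36],[1.0,1.85,3.36],[1.0,2.02,3.26],[1.01,2.19,3.15],[1.0,2.35,3.04],[1.01,2.5,2.91],[1.0,2.65,2.78],[1.01,2.79,2.64],[1.0,2.92,2.48]]
[0.0,0.0,0.0,0.0,0.069,0.069,0.069,0.069,0.069,0.069,0.069,0.069,0.096,0.096,0.096,0.096,0.096,0.096,0.096,0.052,0.052,0.052,0.052,0.052,0.052,0.052,0.052]
end [ 0.598 -0.269  0.3  ] -0.414944258077747
```

Emit:
{"op": "servo_tool", "data": {"claw": [8.78,8.78,8.78,8.78,8.78,8.78,8.78,8.78,8.78,8.78,8.78,8.78], "delta_pos": [[-3.95,0,0],[-3.95,0,0],[-3.95,0,0],[-3.95,0,0],[0,-2.68,3.2],[0,-2.45,3.37],[0,-2.21,3.53],[0,-1.96,3.68],[0,-1.7,3.8],[0,-1.44,3.91],[0,-1.16,4.01],[0,-0.89,4.07]], "spin": [0,0,0,0,0.069,0.069,0.069,0.069,0.069,0.069,0.069,0.069]}}

```text
time_s: 1.6
ee_pos: [0.3802, 0.2985, 0.3804]
tcp_rot: [0.637, 0.307, 0.637, -0.308]
force: [-0.3, -0.2, 0.7]
grip_width: 0.0879
```

Emit:
{"op": "servo_tool", "data": {"claw": [8.78,8.78,8.78,8.78,8.78,8.78,8.78], "delta_pos": [[0,-1.89,3.97],[0,-1.5,4.14],[0,-1.1,4.26],[0,-0.68,4.35],[0,-0.26,4.39],[0,0.16,4.4],[0,0.58,4.36]], "spin": [0.096,0.096,0.096,0.096,0.096,0.096,0.096]}}

```text
time_s: 2.48
ee_pos: [0.4497, -0.0015, 0.3805]
tcp_rot: [0.499, 0.501, 0.5, -0.5]
force: [0.8, 0.9, 0.1]
grip_width: 0.0878
```

Emit:
{"op": "servo_tool", "data": {"claw": [8.78,8.78,8.78,8.78,8.78,8.78,8.78,8.78,8.78], "delta_pos": [[1,1.85,3.36],[1,2.02,3.26],[1,2.19,3.15],[1,2.35,3.04],[1,2.5,2.91],[1,2.65,2.78],[1,2.79,2.64],[1,2.92,2.48],[0,0,0]], "spin": [0.052,0.052,0.052,0.052,0.052,0.052,0.052,0.052,0]}}

```text
time_s: 3.6
ee_pos: [0.5973, -0.2713, 0.2985]
tcp_rot: [-0.385, -0.592, -0.386, 0.594]
force: [-0.4, 0.8, -0.0]
grip_width: 0.0879
```

```bash
python3 - <<'E'
from plan import *
print(yaw_of(R_(bot.read_state())))
plan([([.5976,-.269,.10],-.415),([.5976,-.269,.02],None)])
E
```

```text
-0.41863557858432066
7
[[3.97,-0.0,-0.05],[3.97,-0.0,-0.06],[3.97,-0.0,-0.05],[3.97,-0.0,-0.06],[3.97,-0.01,-0.05],[4.0,0.01,-0.01],[4.0,0.01,-0.01]]
[-0.001,-0.001,-0.001,-0.001,-0.001,0.0,0.0]
end [ 0.5975 -0.269   0.02  ] -0.4136355742741365
```

Emit:
{"op": "servo_tool", "data": {"claw": [8.78,8.78,8.78,8.78,8.78,8.78,8.78,8.78], "delta_pos": [[3.97,0,-0.05],[3.97,0,-0.05],[3.97,0,-0.05],[3.97,0,-0.05],[3.97,0,-0.05],[4,0,0],[3,0,0],[1,0,0]], "spin": [0,0,0,0,0,0,0,0]}}

```text
time_s: 4.6
ee_pos: [0.598, -0.265, 0.0206]
tcp_rot: [-0.386, -0.592, -0.388, 0.592]
force: [-0.7, 0.4, -0.5]
grip_width: 0.0878
```

Emit:
{"op": "servo_tool", "data": {"claw": [5.5,5.5,5.5,5.5,5.5,5.5], "delta_pos": [[0,0,0],[0,0,0],[0,0,0],[0,0,0],[0,0,0],[0,0,0]], "spin": [0,0,0,0,0,0], "newtons": 25}}

```text
time_s: 5.35
ee_pos: [0.5999, -0.267, 0.0236]
tcp_rot: [0.387, 0.593, 0.386, -0.592]
force: [-0.6, 1.3, 7.9]
grip_width: 0.0618
```

```bash
cat > snap.py <<'E'
import sys,cv2,numpy as np
from rig import bot
tag=sys.argv[1]
for n in("side","top"):
    c=bot.capture(n);cv2.imwrite(f"pics/{n}{tag}.png",c["image"][:,:,::-1]);np.savez(f"pics/{n}{tag}.npz",**{k:np.array(v) for k,v in c.items()})
a=cv2.imread(f"pics/side{tag}.png")[140:390,220:420];b=cv2.imread(f"pics/top{tag}.png")[130:300,200:420]
f=lambda i:cv2.resize((255*(i/255.)**.6).astype(np.uint8),(400,500) if i.shape[0]==250 else (400,309),interpolation=cv2.INTER_CUBIC)
A=f(a);B=f(b);o=np.zeros((500,800,3),np.uint8);o[:,:400]=A;o[:309,400:]=B;cv2.imwrite(f"pics/both{tag}.png",o)
s=bot.read_state();print(s["time_s"],s["ee_pos"],s["force"],s["grip_width"])
E
python3 snap.py 1
```

```text
5.45 [ 0.59991323 -0.2670051   0.02359428] [-0.90160318  1.17839937  6.34553421] 0.06201517790509303
```

View pics/both1.png

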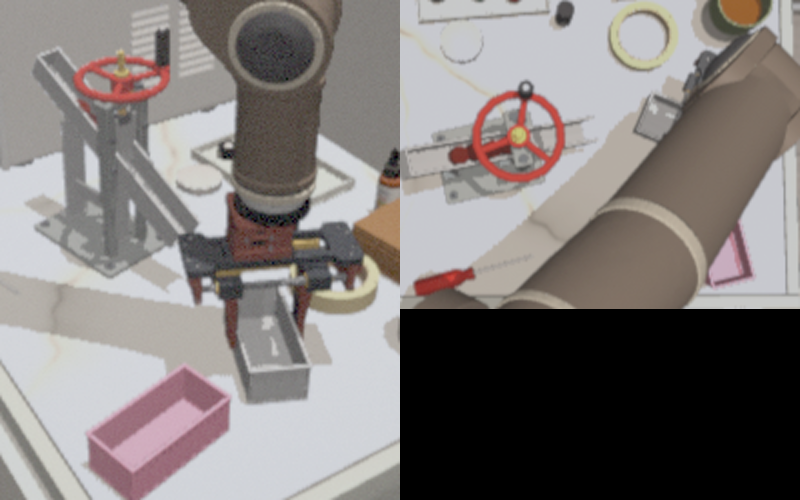

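```bash
python3 - <<'E'
from plan import *
s=bot.read_state();p=s["ee_pos"];print(yaw_of(R_(s)))
plan([(p-np.array([.403,.915,0])*.017-np.array([0,0,.003]),None)])
E
```

```text
-0.41486563612115906
1
[[0.3,-0.0,1.7]]
[0.0]
end [ 0.5931 -0.2826  0.0206] -0.41486563612115906
```

Emit:
{"op": "servo_tool", "data": {"claw": [7,7,7,7,5.5,5.5,5.5,5.5], "delta_pos": [[0,0,0],[0,0,0],[0,0,0.85],[0,0,0.85],[0,0,0],[0,0,0],[0,0,0],[0,0,0]], "spin": [0,0,0,0,0,0,0,0], "newtons": 30}}

```text
time_s: 6.45
ee_pos: [0.5921, -0.2823, 0.0222]
tcp_rot: [-0.386, -0.592, -0.386, 0.592]
force: [-0.8, -1.7, 1.7]
grip_width: 0.0616
```

Emit:
{"op": "servo_tool", "data": {"claw": [5.5,5.5,5.5], "delta_pos": [[-0.3,0,0],[-0.3,0,0],[0,0,0]], "spin": [0,0,0]}}

```text
time_s: 6.82
ee_pos: [0.5922, -0.2819, 0.0283]
tcp_rot: [0.386, 0.592, 0.386, -0.592]
force: [-0.4, 0.6, -2.0]
grip_width: 0.0617
```

```bash
python3 snap.py 2; python3 - <<'E'
from plan import *
s=bot.read_state();p=s["ee_pos"];print(yaw_of(R_(s)))
y=.235
ax=np.array([.568,-.0255]);ty=np.array([-np.sin(y),np.cos(y)])
for yy in(-.21,-.161): print(ax+ty*yy)
a=ax+ty*-.21;b=ax+ty*-.161
plan([(np.r_[a,p[2]],.235),(np.r_[b,p[2]],None)],step=.03)
E
```

```text
6.925 [ 0.59208235 -0.28197017  0.02810601] [ 0.0301338   0.85824516 -2.3681519 ] 0.06146720218984904
-0.41481419528578745
[ 0.61689703 -0.22972801]
[ 0.60548772 -0.18207481]
7
[[0.0,0.03,-1.16],[0.0,0.18,-1.14],[0.0,0.33,-1.11],[0.0,0.47,-1.05],[0.0,0.61,-0.99],[0.0,-0.0,-2.45],[0.0,-0.0,-2.45]]
[-0.13,-0.13,-0.13,-0.13,-0.13,0.0,0.0]
end [ 0.6055 -0.1821  0.0281] 0.2351857871641886
```

View pics/both2.png

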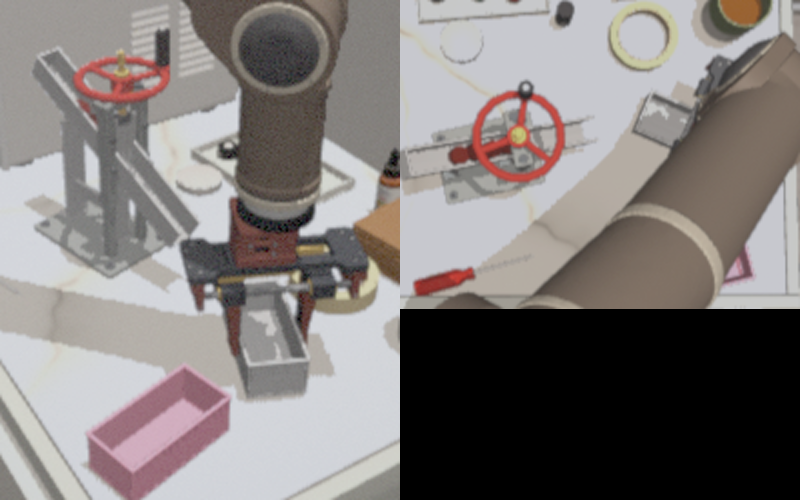

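Emit:
{"op": "servo_tool", "data": {"claw": [5.5,5.5,5.5,5.5,5.5,5.5,5.5,5.5,5.5,5.5], "delta_pos": [[0,0.03,-1.16],[0,0.18,-1.14],[0,0.33,-1.11],[0,0.47,-1.05],[0,0.61,-0.99],[0,0,-1],[0,0,-1],[0,0,-1],[0,0,-1],[0,0,0]], "spin": [-0.13,-0.13,-0.13,-0.13,-0.13,0,0,0,0,0]}}

```text
time_s: 8.18
ee_pos: [0.6075, -0.1897, 0.0281]
tcp_rot: [0.555, 0.438, 0.556, -0.438]
force: [0.3, -0.4, -2.8]
grip_width: 0.0616
```

```bash
python3 snap.py 3; python3 - <<'E'
from plan import *
s=bot.read_state();print(yaw_of(R_(s)))
E
python3 - <<'E'
import cv2
a=cv2.imread("pics/side3.png")[190:340,260:410];b=cv2.imread("pics/top3.png")[140:290,250:400]
import numpy as np
f=lambda i:cv2.resize((255*(i/255.)**.6).astype(np.uint8),(400,400),interpolation=cv2.INTER_CUBIC)
cv2.imwrite("pics/c3.png",np.hstack([f(a),f(b)]))
E
```

```text
8.275 [ 0.60768627 -0.19113195  0.02825648] [-0.1843079  -1.3649048  -2.67298628] 0.0620149769032448
0.2350209760498161
```

View pics/c3.png

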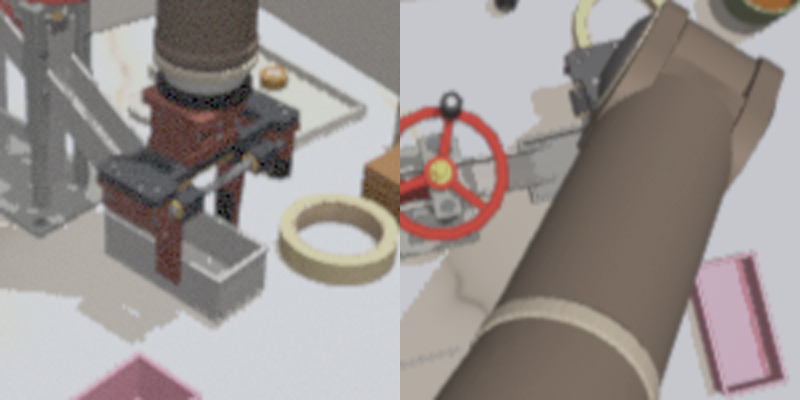

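```bash
python3 - <<'E'
from h import *
S=load("side3")
y=.235;z0=.0075
for off in(.010,.014,.018):
    c=np.array([.6077,-.1911])+off*np.array([-np.sin(y),np.cos(y)])
    print(off,proj(S,tf((*c,y),[[.031,-.065,.046+z0],[-.031,-.065,.046+z0],[-.031,.065,.046+z0]])).round(1).tolist())
f=np.array([.568,-.0255]);print("yf",(np.array([.6077,-.1911])-f)@[-np.sin(y),np.cos(y)],(np.array([.6077,-.1911])-f)@[np.cos(y),np.sin(y)])
E
```

```text
0.01 [[363.4, 283.1], [344.9, 296.0], [301.4, 269.7]]
0.014 [[362.0, 282.2], [343.5, 295.1], [300.1, 268.9]]
0.018 [[360.5, 281.4], [342.0, 294.3], [298.9, 268.2]]
yf -0.17029224144952865 5.002095004977653e-05
```

Emit:
{"op": "servo_tool", "data": {"claw": [5.5,5.5,5.5,5.5,5.5], "delta_pos": [[0,0,-0.4],[0,0,-0.4],[0.25,0,0],[0.25,0,0],[0.1,0,0]], "spin": [0,0,0,0,0]}}

```text
time_s: 8.9
ee_pos: [0.6056, -0.1833, 0.0222]
tcp_rot: [0.555, 0.438, 0.555, -0.438]
force: [-3.2, 0.8, 9.0]
grip_width: 0.062
```

Emit:
{"op": "servo_tool", "data": {"claw": [7.6,7.6,7.6,7.6], "delta_pos": [[0,0,0],[0,0,0],[0,0,0],[0,0,0]], "spin": [0,0,0,0]}}

```text
time_s: 9.4
ee_pos: [0.6058, -0.1833, 0.0222]
tcp_rot: [0.555, 0.438, 0.555, -0.438]
force: [0.7, -0.2, -0.2]
grip_width: 0.0759
```

Emit:
{"op": "servo_tool", "data": {"claw": [7.6,7.6,7.6,7.6,7.6,7.6,7.6,6,5,4,4,4], "delta_pos": [[-1,0,0],[-2,0,0],[-3,0,0],[-4,0,0],[-4.5,0,0],[-4.5,0,0],[-4.5,0,0],[-4.5,0,0],[-4.5,0,0],[-4,0,0],[0,0,2],[0,0,0]], "spin": [0,0,0,0,0,0,0,0,0,0,0,0]}}

```text
time_s: 10.9
ee_pos: [0.6096, -0.2047, 0.3875]
tcp_rot: [0.555, 0.439, 0.554, -0.439]
force: [0.5, 0.5, -0.5]
grip_width: 0.04
```

```bash
python3 snap.py 4; python3 - <<'E'
import cv2
a=cv2.imread("pics/side4.png")[140:290,260:410];b=cv2.imread("pics/top4.png")[140:290,250:400]
import numpy as np
f=lambda i:cv2.resize((255*(i/255.)**.6).astype(np.uint8),(400,400),interpolation=cv2.INTER_CUBIC)
cv2.imwrite("pics/c4.png",np.hstack([f(a),f(b)]))
E
```

```text
11.0 [ 0.60971111 -0.20275115  0.38622825] [ 0.29661333 -0.43835338 -0.26652135] 0.04010941599576961
```

View pics/c4.png

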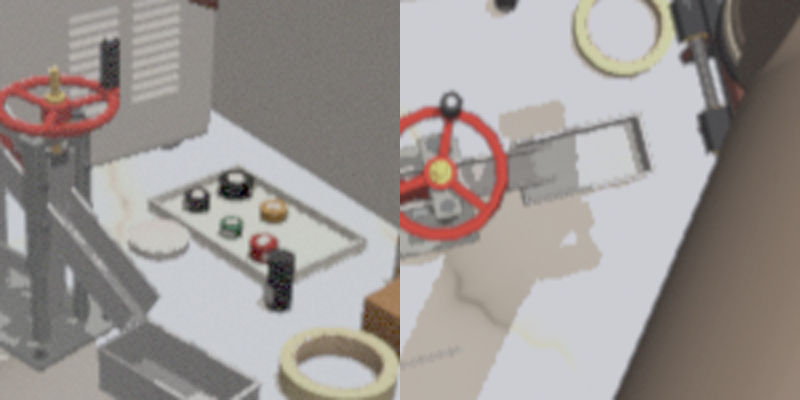

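```bash
python3 - <<'E'
from plan import *
plan([([.6166,-.0348,.385],.235),([.6166,-.0348,.256],None)])
E
```

```text
7
[[0.03,1.14,-4.04],[0.03,1.14,-4.05],[0.04,1.14,-4.04],[0.03,1.14,-4.05],[4.3,0.01,0.0],[4.3,0.01,0.01],[4.3,0.0,0.0]]
[-0.0,-0.0,-0.0,-0.0,0.0,0.0,0.0]
end [ 0.6166 -0.0348  0.256 ] 0.23395743658801205
```

Emit:
{"op": "servo_tool", "data": {"claw": [4,4,4,4,4,4], "delta_pos": [[0,1.14,-4.04],[0,1.14,-4.05],[0,1.14,-4.04],[0,1.14,-4.05],[3,0,0],[3,0,0]], "spin": [0,0,0,0,0,0]}}

```text
time_s: 11.75
ee_pos: [0.6165, -0.0331, 0.3256]
tcp_rot: [0.555, 0.437, 0.556, -0.438]
force: [-0.4, 0.6, 0.3]
grip_width: 0.0401
```

```bash
python3 snap.py 5; python3 - <<'E'
import cv2
a=cv2.imread("pics/side5.png")[90:240,240:390];b=cv2.imread("pics/top5.png")[140:290,200:350]
import numpy as np
f=lambda i:cv2.resize((255*(i/255.)**.6).astype(np.uint8),(400,400),interpolation=cv2.INTER_CUBIC)
cv2.imwrite("pics/c5.png",np.hstack([f(a),f(b)]))
E
```

```text
11.85 [ 0.61491062 -0.03347031  0.32325217] [-0.31877902  0.33048067 -0.51236488] 0.04006580860451564
```

View pics/c5.png

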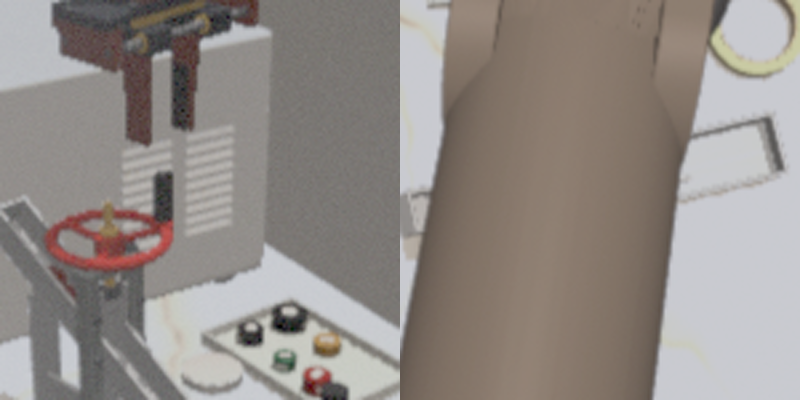

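Emit:
{"op": "servo_tool", "data": {"claw": [4,4,4,4,4], "delta_pos": [[2,0.1,0],[2,0,0],[2,0,0],[0.8,0,0],[0,0,0]], "spin": [0,0,0,0,0]}}

```text
time_s: 12.48
ee_pos: [0.618, -0.0345, 0.2594]
tcp_rot: [0.555, 0.438, 0.555, -0.438]
force: [-0.0, -0.1, 0.3]
grip_width: 0.0399
```

```bash
python3 snap.py 6; python3 - <<'E'
import cv2
a=cv2.imread("pics/side6.png")[90:240,240:390];b=cv2.imread("pics/top6.png")[140:290,200:350]
import numpy as np
f=lambda i:cv2.resize((255*(i/255.)**.6).astype(np.uint8),(500,500),interpolation=cv2.INTER_CUBIC)
cv2.imwrite("pics/c6.png",f(a))
E
```

```text
12.575 [ 0.61844834 -0.03459708  0.2601251 ] [0.17392742 0.26413696 0.2861658 ] 0.04044355505552172
```

View pics/c6.png

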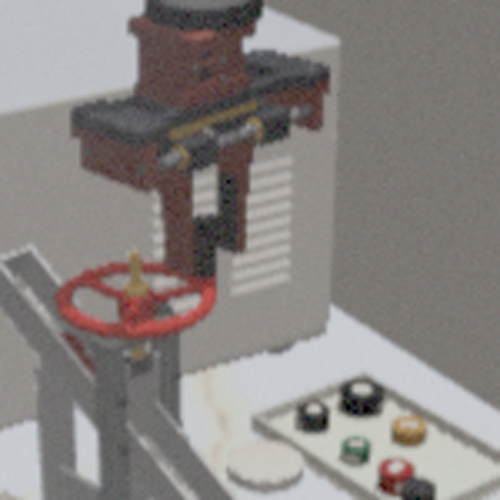

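Emit:
{"op": "servo_tool", "data": {"claw": [4,1,1,1,1,1,1], "delta_pos": [[0.3,0,0],[0,0,0],[0,0,0],[0,0,0],[0,0,0],[0,0,0],[0,0,0]], "spin": [0,0,0,0,0,0,0], "newtons": 35}}

```text
time_s: 13.45
ee_pos: [0.6176, -0.0346, 0.2562]
tcp_rot: [0.555, 0.438, 0.555, -0.438]
force: [-4.5, 0.2, 4.6]
grip_width: 0.0172
```

```bash
python3 - <<'E'
from plan import *
s=bot.read_state();print(s["ee_pos"],s["force"],s["grip_width"],yaw_of(R_(s)))
print(R_(s).as_matrix().round(4))
E
```

```text
[ 0.6175924  -0.03459662  0.25621927] [-4.51846199  0.22374451  4.60033118] 0.017174204471790806 0.2349002070158852
[[-8.000e-04  9.725e-01  2.327e-01]
 [ 1.000e-04  2.327e-01 -9.725e-01]
 [-1.000e+00 -7.000e-04 -3.000e-04]]
```

```bash
cat > arc.py <<'E'
import numpy as np,json
from plan import *
def arc(c,a1,a0=None,step=.25,r=.05,hold=1):
    """tool-axis rows from present pose to angle a1 round centre c; measured pose used"""
    s=bot.read_state();p=s["ee_pos"];R=R_(s);y=.235
    x_f=np.array([np.cos(y),np.sin(y)]);y_f=np.array([-np.sin(y),np.cos(y)]);v=p[:2]-c
    am=np.arctan2(v@y_f,v@x_f);print("t",s["time_s"],"a now mod 2pi",am%6.2832,"r",np.hypot(*v),"pos",p.round(4),"F",s["force"].round(1),"w",s["grip_width"])
    if a0 is None:a0=am
    n=int(np.ceil(abs(a1-a0)/step-1e-9));A=np.linspace(a0,a1,n+1)
    P=[c+r*(np.cos(a)*x_f+np.sin(a)*y_f) for a in A[1:]];q=p.copy();D=[]
    for w in P:
        w=np.r_[w,p[2]];d=np.round(R.inv().apply(w-q)*100,2);d[0]=0;D.append(d.tolist());q=q+R.apply(d/100)
    print(n,json.dumps(D).replace(" ",""))
E
python3 - <<'E'
from arc import *
arc(np.array([.5685,-.0247]),5.84-2.0,5.84)
E
```

```text
t 13.45 a now mod 2pi 5.849274333559937 r 0.050080002874332744 pos [ 0.6176 -0.0346  0.2562] F [-4.5  0.2  4.6] w 0.017174204471790806
8 [[0.0,-0.7,1.09],[0.0,-0.91,0.85],[0.0,-1.09,0.6],[0.0,-1.21,0.31],[0.0,-1.24,0.01],[0.0,-1.21,-0.31],[0.0,-1.1,-0.59],[0.0,-0.91,-0.85]]
```

Emit:
{"op": "servo_tool", "data": {"claw": [1,1,1,1], "delta_pos": [[0,-0.7,1.09],[0,-0.91,0.85],[0,-1.09,0.6],[0,0,0]], "spin": [0,0,0,0]}}

```text
time_s: 13.95
ee_pos: [0.598, -0.0669, 0.2563]
tcp_rot: [0.556, 0.438, 0.554, -0.438]
force: [0.9, -2.7, -0.5]
grip_width: 0.0175
```

```bash
python3 - <<'E'
from arc import *
arc(np.array([.5685,-.0247]),3.2)
E
```

```text
t 13.95 a now mod 2pi 5.08682585675166 r 0.05146947365990394 pos [ 0.598  -0.0669  0.2563] F [ 0.9 -2.7 -0.5] w 0.01749691262748168
18 [[0.0,1.02,-0.72],[0.0,0.89,-0.82],[0.0,0.68,-1.02],[0.0,0.4,-1.15],[0.0,0.12,-1.21],[0.0,-0.18,-1.2],[0.0,-0.47,-1.13],[0.0,-0.72,-0.98],[0.0,-0.94,-0.77],[0.0,-1.1,-0.53],[0.0,-1.19,-0.24],[0.0,-1.22,0.05],[0.0,-1.17,0.35],[0.0,-1.05,0.61],[0.0,-0.87,0.86],[0.0,-0.64,1.03],[0.0,-0.36,1.16],[0.0,-0.08,1.22]]
```

```bash
sed -i 's/a0=am$/a0=am%(2*np.pi)/' arc.py; python3 - <<'E'
from arc import *
arc(np.array([.5685,-.0252]),2.337)
E
```

```text
t 13.95 a now mod 2pi 5.092430963940355 r 0.051060286297475124 pos [ 0.598  -0.0669  0.2563] F [ 0.9 -2.7 -0.5] w 0.01749691262748168
12 [[0.0,-1.14,0.2],[0.0,-1.15,0.05],[0.0,-1.12,-0.22],[0.0,-1.05,-0.47],[0.0,-0.91,-0.7],[0.0,-0.73,-0.88],[0.0,-0.51,-1.03],[0.0,-0.26,-1.11],[0.0,0.0,-1.15],[0.0,0.26,-1.12],[0.0,0.51,-1.02],[0.0,0.73,-0.89]]
```

Emit:
{"op": "servo_tool", "data": {"claw": [1,1,1,1,1,1,1,1,1,1,1,1], "delta_pos": [[0,-1.14,0.2],[0,-1.15,0.05],[0,-1.12,-0.22],[0,-1.05,-0.47],[0,-0.91,-0.7],[0,-0.73,-0.88],[0,-0.51,-1.03],[0,-0.26,-1.11],[0,0,-1.15],[0,0.26,-1.12],[0,0.51,-1.02],[0,0,0]], "spin": [0,0,0,0,0,0,0,0,0,0,0,0]}}

```text
time_s: 15.45
ee_pos: [0.5225, -0.0062, 0.2563]
tcp_rot: [0.556, 0.438, 0.555, -0.437]
force: [4.6, -1.0, -2.4]
grip_width: 0.0176
```

```bash
python3 - <<'E'
from arc import *
P=np.array([[.6176,-.0346],[.598,-.0669],bot.read_state()["ee_pos"][:2]])
A=np.c_[2*P,np.ones(3)];x=np.linalg.solve(A,(P**2).sum(1));print(x[:2],np.sqrt(x[2]+x[:2]@x[:2]))
arc(np.array([.5683,-.0254]),.35)
E
```

```text
[ 0.56817687 -0.02670625] 0.05004954255245512
t 15.45 a now mod 2pi 2.5101350098442854 r 0.049643033242446864 pos [ 0.5225 -0.0062  0.2563] F [ 4.6 -1.  -2.4] w 0.017603708161700468
9 [[0.0,0.79,-0.89],[0.0,1.0,-0.66],[0.0,1.13,-0.4],[0.0,1.19,-0.11],[0.0,1.19,0.17],[0.0,1.11,0.44],[0.0,0.97,0.7],[0.0,0.78,0.91],[0.0,0.54,1.07]]
```

Emit:
{"op": "servo_tool", "data": {"claw": [1,1,1,1,1,1,1,1,1], "delta_pos": [[0,0.77,-0.85],[0,1,-0.66],[0,1.13,-0.4],[0,1.19,-0.11],[0,1.19,0.17],[0,1.11,0.44],[0,0.97,0.7],[0,0.78,0.91],[0,0,0]], "spin": [0,0,0,0,0,0,0,0,0]}}

```text
time_s: 16.58
ee_pos: [0.6013, 0.0105, 0.2563]
tcp_rot: [0.555, 0.438, 0.555, -0.438]
force: [1.2, -0.2, 2.7]
grip_width: 0.0173
```

```bash
python3 - <<'E'
from arc import *
P=np.array([[.6176,-.0346],[.598,-.0669],[.5225,-.0062],bot.read_state()["ee_pos"][:2]])
A=np.c_[2*P,np.ones(4)];x=np.linalg.lstsq(A,(P**2).sum(1),rcond=None)[0];print(x[:2],np.sqrt(x[2]+x[:2]@x[:2]))
arc(np.array([.5682,-.026]),-.12,step=.08)
E
```

```text
[ 0.56809975 -0.02683623] 0.05003557983387703
t 16.575 a now mod 2pi 0.5995672584625895 r 0.049304293179360054 pos [0.6013 0.0105 0.2563] F [ 1.2 -0.2  2.7] w 0.017298674404080384
9 [[0.0,0.27,0.3],[0.0,0.18,0.35],[0.0,0.16,0.37],[0.0,0.12,0.38],[0.0,0.1,0.39],[0.0,0.06,0.39],[0.0,0.04,0.4],[0.0,-0.0,0.4],[0.0,-0.04,0.4]]
```

```bash
python3 - <<'E'
from arc import *
arc(np.array([.5681,-.0268]),0,step=.08)
E
```

```text
t 16.575 a now mod 2pi 0.6088355830731111 r 0.049966393904263245 pos [0.6013 0.0105 0.2563] F [ 1.2 -0.2  2.7] w 0.017298674404080384
8 [[0.0,0.21,0.32],[0.0,0.18,0.33],[0.0,0.15,0.35],[0.0,0.13,0.36],[0.0,0.1,0.37],[0.0,0.07,0.37],[0.0,0.05,0.38],[0.0,0.01,0.38]]
```

Emit:
{"op": "servo_tool", "data": {"claw": [1,1,1,1,1,1,1,1], "delta_pos": [[0,0.21,0.32],[0,0.18,0.33],[0,0.15,0.35],[0,0.13,0.36],[0,0.1,0.37],[0,0.07,0.37],[0,0.05,0.38],[0,0,0]], "spin": [0,0,0,0,0,0,0,0]}}

```text
time_s: 17.58
ee_pos: [0.6159, -0.0124, 0.2563]
tcp_rot: [0.556, 0.438, 0.555, -0.438]
force: [3.0, 3.9, 1.8]
grip_width: 0.0174
```

Emit:
{"op": "servo_tool", "data": {"claw": [1,1,1], "delta_pos": [[0,0,0.2],[0,0,0.2],[0,0,0]], "spin": [0,0,0]}}

```text
time_s: 17.95
ee_pos: [0.6168, -0.0156, 0.2563]
tcp_rot: [0.556, 0.438, 0.555, -0.437]
force: [3.4, 5.7, 1.6]
grip_width: 0.0172
```

```bash
python3 - <<'E'
from arc import *
arc(np.array([.5681,-.0268]),0,step=.08)
E
```

```text
t 17.95 a now mod 2pi 6.27337708978028 r 0.04994813843111107 pos [ 0.6168 -0.0156  0.2563] F [3.4 5.7 1.6] w 0.01724075903159618
79 [[0.0,-0.01,0.4],[0.0,-0.06,0.39],[0.0,-0.08,0.39],[0.0,-0.11,0.38],[0.0,-0.14,0.37],[0.0,-0.18,0.36],[0.0,-0.19,0.34],[0.0,-0.23,0.33],[0.0,-0.25,0.3],[0.0,-0.28,0.29],[0.0,-0.29,0.26],[0.0,-0.32,0.24],[0.0,-0.33,0.22],[0.0,-0.36,0.18],[0.0,-0.36,0.16],[0.0,-0.38,0.13],[0.0,-0.38,0.1],[0.0,-0.39,0.07],[0.0,-0.4,0.03],[0.0,-0.39,0.01],[0.0,-0.4,-0.03],[0.0,-0.39,-0.06],[0.0,-0.39,-0.09],[0.0,-0.38,-0.12],[0.0,-0.36,-0.15],[0.0,-0.36,-0.17],[0.0,-0.34,-0.21],[0.0,-0.32,-0.23],[0.0,-0.3,-0.26],[0.0,-0.29,-0.28],[0.0,-0.25,-0.3],[0.0,-0.24,-0.32],[0.0,-0.21,-0.34],[0.0,-0.18,-0.35],[0.0,-0.15,-0.37],[0.0,-0.12,-0.38],[0.0,-0.09,-0.38],[0.0,-0.06,-0.39],[0.0,-0.03,-0.4],[0.0,0.0,-0.4],[0.0,0.03,-0.39],[0.0,0.07,-0.39],[0.0,0.09,-0.39],[0.0,0.13,-0.38],[0.0,0.16,-0.36],[0.0,0.18,-0.35],[0.0,0.21,-0.34],[0.0,0.24,-0.32],[0.0,0.26,-0.3],[0.0,0.29,-0.27],[0.0,0.3,-0.26],[0.0,0.33,-0.22],[0.0,0.34,-0.21],[0.0,0.35,-0.17],[0.0,0.37,-0.14],[0.0,0.38,-0.12],[0.0,0.39,-0.08],[0.0,0.39,-0.06],[0.0,0.4,-0.02],[0.0,0.4,0.01],[0.0,0.39,0.04],[0.0,0.39,0.07],[0.0,0.39,0.1],[0.0,0.37,0.14],[0.0,0.36,0.16],[0.0,0.35,0.19],[0.0,0.33,0.21],[0.0,0.32,0.25],[0.0,0.29,0.26],[0.0,0.27,0.29],[0.0,0.25,0.31],[0.0,0.22,0.33],[0.0,0.2,0.35],[0.0,0.17,0.36],[0.0,0.14,0.37],[0.0,0.1,0.38],[0.0,0.08,0.39],[0.0,0.05,0.39],[0.0,0.02,0.4]]
```

Emit:
{"op": "servo_tool", "data": {"claw": [1,1,1], "delta_pos": [[0,0,0.2],[0,0,0.1],[0,0,0]], "spin": [0,0,0]}}

```text
time_s: 18.32
ee_pos: [0.6168, -0.0158, 0.2562]
tcp_rot: [0.555, 0.438, 0.557, -0.436]
force: [-0.0, 11.0, 4.6]
grip_width: 0.0174
```

Emit:
{"op": "servo_tool", "data": {"claw": [1,1,1], "delta_pos": [[0,-0.03,0.2],[0,0,0.1],[0,0,0]], "spin": [0,0,0]}}

```text
time_s: 18.7
ee_pos: [0.6169, -0.016, 0.2562]
tcp_rot: [0.554, 0.438, 0.558, -0.435]
force: [-2.2, 17.5, 6.3]
grip_width: 0.0173
```

Emit:
{"op": "servo_tool", "data": {"claw": [1,1,1], "delta_pos": [[0,0,-0.3],[0,0.03,-0.3],[0,0,0]], "spin": [0,0,0]}}

```text
time_s: 19.08
ee_pos: [0.6168, -0.0156, 0.2563]
tcp_rot: [0.556, 0.438, 0.555, -0.437]
force: [3.3, 5.1, 1.2]
grip_width: 0.0173
```

```bash
python3 - <<'E'
from arc import *
arc(np.array([.5681,-.0268]),2.738,-.012)
E
python3 snap.py 7; python3 - <<'E'
import cv2
a=cv2.imread("pics/side7.png")[140:290,240:390]
import numpy as np
f=lambda i:cv2.resize((255*(i/255.)**.6).astype(np.uint8),(600,600),interpolation=cv2.INTER_CUBIC)
cv2.imwrite("pics/c7.png",f(a))
E
```

```text
t 19.075 a now mod 2pi 6.273489575815173 r 0.04993770597572206 pos [ 0.6168 -0.0156  0.2563] F [3.3 5.1 1.2] w 0.017290962626889433
11 [[0.0,-0.13,-1.23],[0.0,-0.45,-1.16],[0.0,-0.71,-1.02],[0.0,-0.95,-0.81],[0.0,-1.12,-0.56],[0.0,-1.22,-0.25],[0.0,-1.24,0.05],[0.0,-1.2,0.36],[0.0,-1.07,0.64],[0.0,-0.87,0.89],[0.0,-0.63,1.07]]
19.175 [ 0.61679722 -0.0156164   0.25627816] [4.12661474 5.0525955  1.10559884] 0.016968793858217437
```

View pics/c7.png

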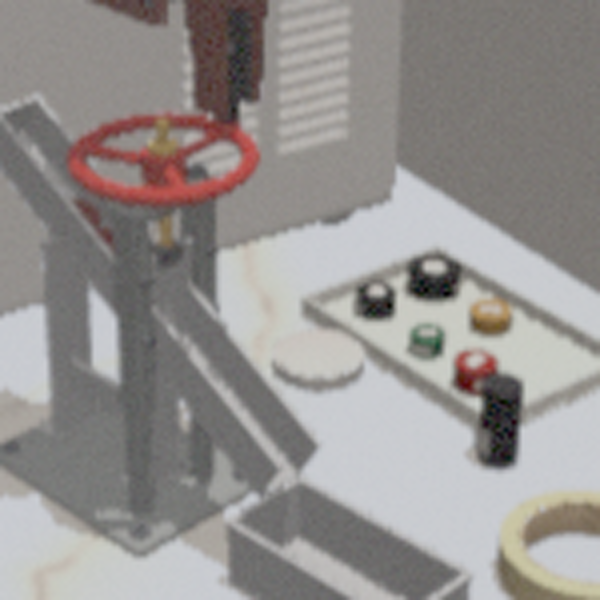

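Emit:
{"op": "servo_tool", "data": {"claw": [1,1,1,1,1,1,1,1,1,1,1,1], "delta_pos": [[0,-0.13,-1.23],[0,-0.45,-1.16],[0,-0.71,-1.02],[0,-0.95,-0.81],[0,-1.12,-0.56],[0,-1.22,-0.25],[0,-1.24,0.05],[0,-1.2,0.36],[0,-1.07,0.64],[0,-0.87,0.89],[0,-0.63,1.07],[0,0,0]], "spin": [0,0,0,0,0,0,0,0,0,0,0,0]}}

```text
time_s: 20.68
ee_pos: [0.5183, -0.0214, 0.2562]
tcp_rot: [0.555, 0.438, 0.554, -0.439]
force: [3.1, -2.1, -0.1]
grip_width: 0.0171
```

```bash
python3 - <<'E'
from arc import *
arc(np.array([.5681,-.0268]),5.488,2.738)
E
```

```text
t 20.675 a now mod 2pi 2.7982214801260796 r 0.050068065612679194 pos [ 0.5183 -0.0214  0.2562] F [ 3.1 -2.1 -0.1] w 0.017101210498086848
11 [[0.0,-0.22,0.92],[0.0,-0.04,1.25],[0.0,0.28,1.21],[0.0,0.57,1.11],[0.0,0.82,0.94],[0.0,1.04,0.7],[0.0,1.17,0.42],[0.0,1.24,0.12],[0.0,1.23,-0.19],[0.0,1.15,-0.49],[0.0,0.99,-0.75]]
```

Emit:
{"op": "servo_tool", "data": {"claw": [1,1,1,1,1,1,1,1,1,1,1,1], "delta_pos": [[0,-0.22,0.92],[0,-0.04,1.25],[0,0.28,1.21],[0,0.57,1.11],[0,0.82,0.94],[0,1.04,0.7],[0,1.17,0.42],[0,1.24,0.12],[0,1.23,-0.19],[0,1.15,-0.49],[0,0.99,-0.75],[0,0,0]], "spin": [0,0,0,0,0,0,0,0,0,0,0,0]}}

```text
time_s: 22.18
ee_pos: [0.6108, -0.0528, 0.2563]
tcp_rot: [0.556, 0.438, 0.554, -0.439]
force: [3.6, -3.8, 2.1]
grip_width: 0.0172
```

```bash
python3 - <<'E'
from arc import *
arc(np.array([.5681,-.0268]),8.24,5.488)
E
```

```text
t 22.175 a now mod 2pi 5.501750452882632 r 0.04997144694124854 pos [ 0.6108 -0.0528  0.2563] F [ 3.6 -3.8  2.1] w 0.01716683057512612
12 [[0.0,0.67,-0.84],[0.0,0.5,-1.03],[0.0,0.25,-1.12],[0.0,-0.01,-1.14],[0.0,-0.27,-1.11],[0.0,-0.51,-1.02],[0.0,-0.74,-0.88],[0.0,-0.91,-0.69],[0.0,-1.05,-0.46],[0.0,-1.12,-0.21],[0.0,-1.15,0.05],[0.0,-1.1,0.3]]
```

Emit:
{"op": "servo_tool", "data": {"claw": [1,1,1,1,1,1,1,1,1,1,1,1], "delta_pos": [[0,0.67,-0.84],[0,0.5,-1.03],[0,0.25,-1.12],[0,-0.01,-1.14],[0,-0.27,-1.11],[0,-0.51,-1.02],[0,-0.74,-0.88],[0,-0.91,-0.69],[0,-1.05,-0.46],[0,-1.12,-0.21],[0,-1.15,0.05],[0,0,0]], "spin": [0,0,0,0,0,0,0,0,0,0,0,0]}}

```text
time_s: 23.68
ee_pos: [0.5474, 0.0189, 0.2562]
tcp_rot: [0.555, 0.438, 0.554, -0.439]
force: [2.1, -6.2, 3.3]
grip_width: 0.0175
```

```bash
python3 - <<'E'
from arc import *
arc(np.array([.5681,-.0268]),8.01+2.73,8.01)
E
python3 snap.py 8
```

```text
t 23.675 a now mod 2pi 1.7610684007043436 r 0.05012064843811363 pos [0.5474 0.0189 0.2562] F [ 2.1 -6.2  3.3] w 0.017475923552320752
11 [[0.0,-1.02,0.33],[0.0,-1.07,0.62],[0.0,-0.88,0.87],[0.0,-0.64,1.06],[0.0,-0.36,1.18],[0.0,-0.06,1.24],[0.0,0.25,1.21],[0.0,0.54,1.12],[0.0,0.79,0.95],[0.0,1.0,0.72],[0.0,1.15,0.46]]
23.775 [0.54742922 0.01886445 0.25620574] [ 0.94881457 -6.64738915  3.84827698] 0.01740130645761941
```

View pics/both8.png

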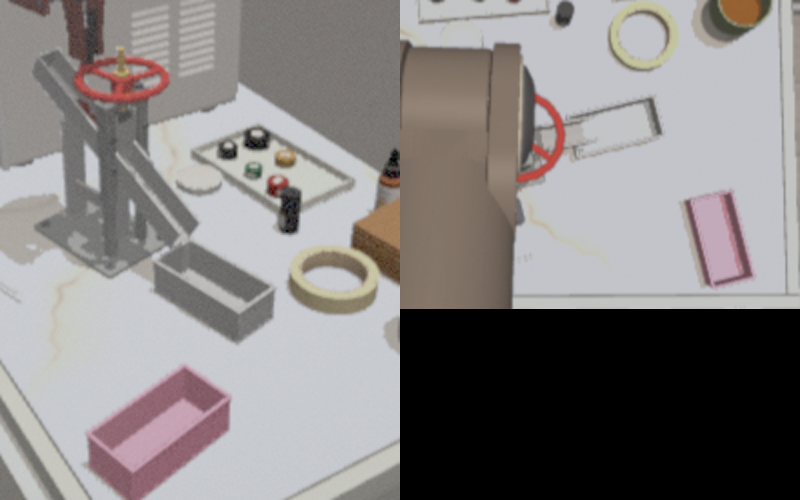

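Emit:
{"op": "servo_tool", "data": {"claw": [1,1,1,1,1,1,1,1,1,1,1,1], "delta_pos": [[0,-1.02,0.33],[0,-1.07,0.62],[0,-0.88,0.87],[0,-0.64,1.06],[0,-0.36,1.18],[0,-0.06,1.24],[0,0.25,1.21],[0,0.54,1.12],[0,0.79,0.95],[0,1,0.72],[0,1.15,0.46],[0,0,0]], "spin": [0,0,0,0,0,0,0,0,0,0,0,0]}}

```text
time_s: 25.28
ee_pos: [0.5677, -0.0767, 0.2562]
tcp_rot: [0.555, 0.438, 0.555, -0.439]
force: [1.4, -5.1, 3.5]
grip_width: 0.0174
```

```bash
python3 - <<'E'
from arc import *
arc(np.array([.5681,-.0268]),12.35,10.74,step=.2)
E
python3 snap.py 9
```

```text
t 25.275 a now mod 2pi 4.468570148435532 r 0.049890208396963065 pos [ 0.5677 -0.0767  0.2562] F [ 1.4 -5.1  3.5] w 0.01735406535389651
9 [[0.0,0.82,0.14],[0.0,0.89,-0.01],[0.0,0.88,-0.17],[0.0,0.83,-0.33],[0.0,0.76,-0.47],[0.0,0.67,-0.59],[0.0,0.55,-0.71],[0.0,0.41,-0.79],[0.0,0.27,-0.85]]
25.375 [ 0.56763644 -0.07670904  0.25626439] [ 1.1978665  -5.65569251  2.16288458] 0.017245006284966006
```

View pics/both9.png

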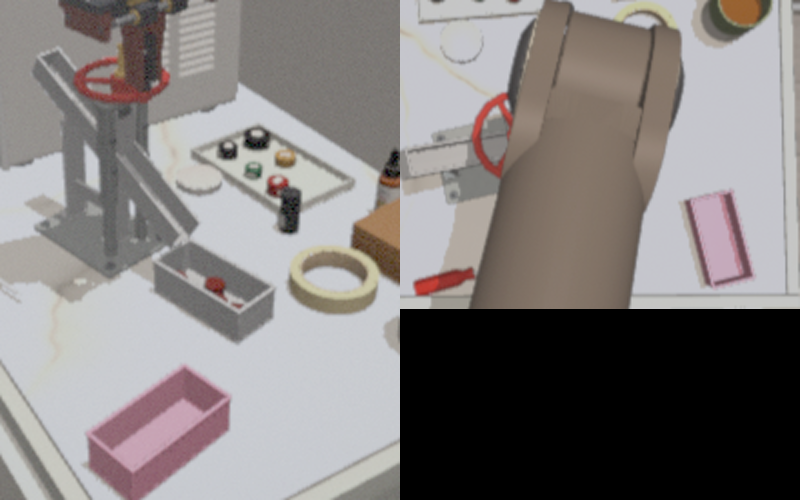

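Emit:
{"op": "servo_tool", "data": {"claw": [1,1,1,1,1,1,1,1,1,1], "delta_pos": [[0,0.82,0.14],[0,0.89,-0.01],[0,0.88,-0.17],[0,0.83,-0.33],[0,0.76,-0.47],[0,0.67,-0.59],[0,0.55,-0.71],[0,0.41,-0.79],[0,0.27,-0.85],[0,0,0]], "spin": [0,0,0,0,0,0,0,0,0,0]}}

```text
time_s: 26.62
ee_pos: [0.618, -0.0236, 0.2563]
tcp_rot: [0.555, 0.438, 0.555, -0.438]
force: [0.4, -1.3, 3.6]
grip_width: 0.0173
```

```bash
python3 - <<'E'
from arc import *
arc(np.array([.5681,-.0268]),-.012+6.2832,step=.1)
E
```

```text
t 26.625 a now mod 2pi 6.1122369809443695 r 0.05004708713606858 pos [ 0.618  -0.0236  0.2563] F [ 0.4 -1.3  3.6] w 0.017315485426968688
2 [[0.0,0.05,-0.39],[0.0,0.02,-0.4]]
```

Emit:
{"op": "servo_tool", "data": {"claw": [1,1,1,1], "delta_pos": [[0,0.05,-0.39],[0,0.02,-0.4],[0,0,0],[0,0,0]], "spin": [0,0,0,0]}}

```text
time_s: 27.12
ee_pos: [0.6168, -0.0153, 0.2562]
tcp_rot: [0.555, 0.438, 0.555, -0.438]
force: [-1.6, -3.6, 5.7]
grip_width: 0.0174
```

```bash
python3 - <<'E'
from arc import *
arc(np.array([.5681,-.0268]),-.012+6.2832,step=.1)
E
```

```text
t 27.125 a now mod 2pi 6.279377065620719 r 0.050076085175642965 pos [ 0.6168 -0.0153  0.2562] F [-1.6 -3.6  5.7] w 0.01740326601832414
1 [[0.0,-0.01,0.04]]
```

```bash
python3 snap.py 10; python3 - <<'E'
import cv2
a=cv2.imread("pics/side10.png")
import numpy as np
f=lambda i:cv2.resize((255*(i/255.)**.6).astype(np.uint8),(600,600) ,interpolation=cv2.INTER_CUBIC)
cv2.imwrite("pics/c10.png",f(a[250:325,290:365]))
cv2.imwrite("pics/d10.png",f(a[140:290,225:375]))
E
```

```text
27.225 [ 0.61681994 -0.01533733  0.25620466] [-1.11067813 -3.05350542  5.13075537] 0.017506839075154965
```

View pics/c10.png

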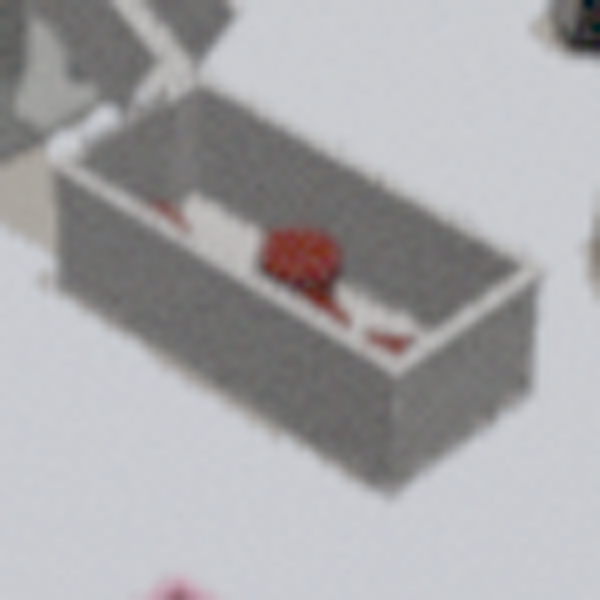

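View pics/d10.png

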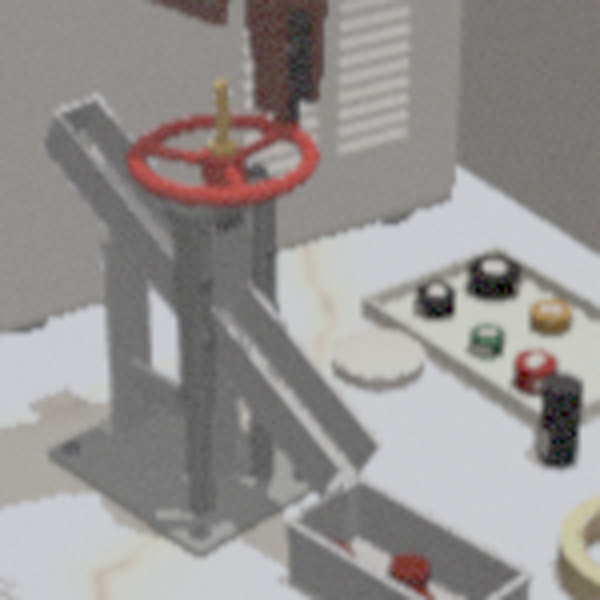

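View pics/both10.png

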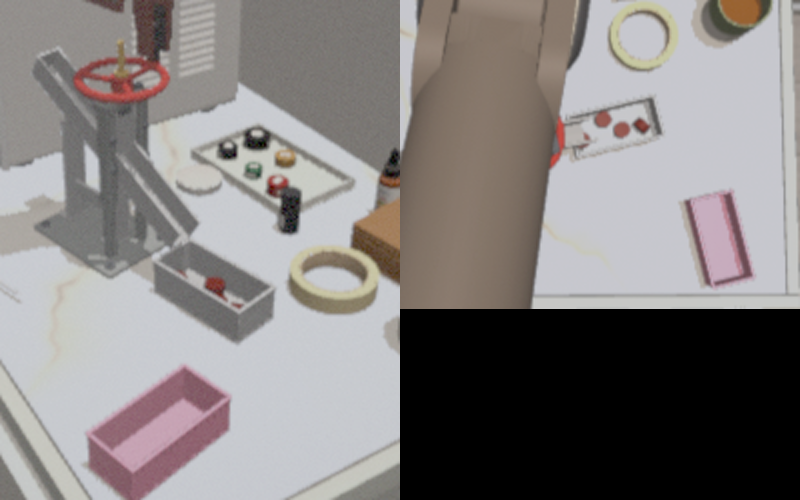

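```bash
python3 - <<'E'
import cv2
import numpy as np
a=cv2.imread("pics/top10.png")[175:225,275:355]
cv2.imwrite("pics/e10.png",cv2.resize((255*(a/255.)**.6).astype(np.uint8),(800,500),interpolation=cv2.INTER_CUBIC))
E
```

```text
(no output)
```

View pics/e10.png

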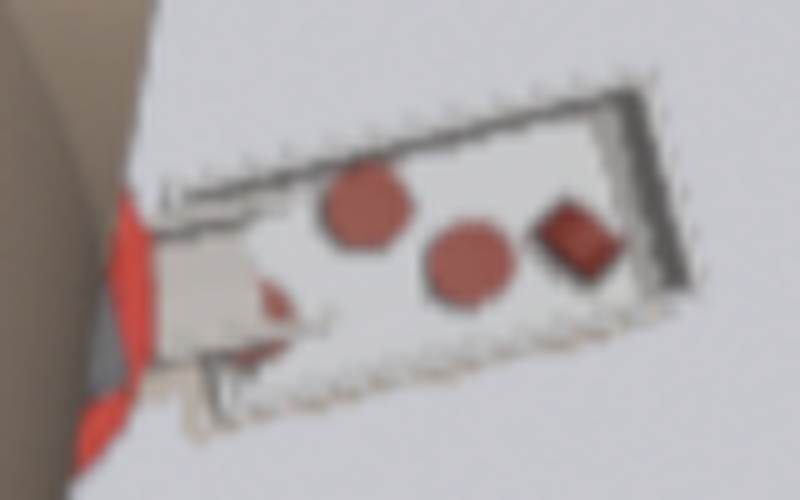

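Emit:
{"op": "servo_tool", "data": {"claw": [1,1,1,1,1,1,1,1], "delta_pos": [[0,0,0],[0,0,0],[0,0,0],[0,0,0],[0,0,0],[0,0,0],[0,0,0],[0,0,0]], "spin": [0,0,0,0,0,0,0,0]}}

```text
time_s: 28.22
ee_pos: [0.6168, -0.0153, 0.2562]
tcp_rot: [0.555, 0.438, 0.556, -0.438]
force: [-1.6, -3.3, 4.5]
grip_width: 0.0172
```

```bash
python3 snap.py 11; python3 - <<'E'
import cv2,numpy as np
from arc import *
arc(np.array([.5681,-.0268]),-.012+6.2832,step=.1)
a=cv2.imread("pics/top11.png")[175:225,275:355]
cv2.imwrite("pics/e11.png",cv2.resize((255*(a/255.)**.6).astype(np.uint8),(800,500),interpolation=cv2.INTER_CUBIC))
E
```

```text
28.325 [ 0.61682904 -0.01532094  0.25621842] [ 0.17501652 -2.97011139  5.20640072] 0.017211702289702896
t 28.325 a now mod 2pi 6.279551261116106 r 0.050062841415955316 pos [ 0.6168 -0.0153  0.2562] F [ 0.2 -3.   5.2] w 0.017211702289702896
1 [[0.0,-0.01,0.04]]
```

View pics/e11.png

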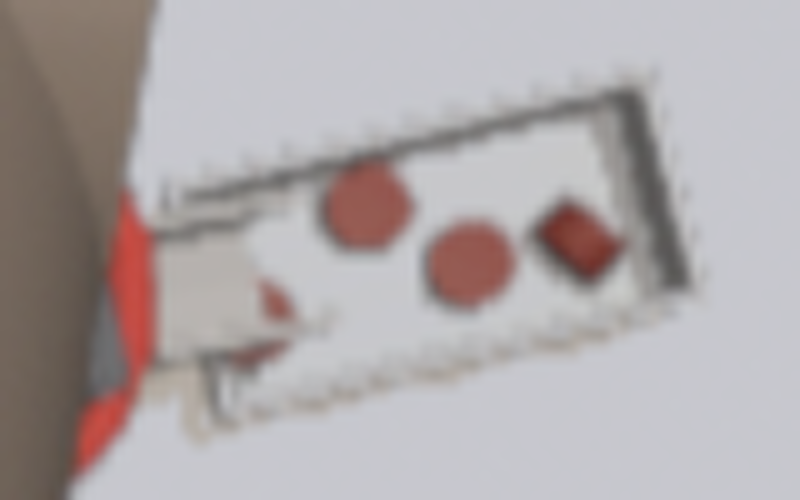

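View pics/both11.png

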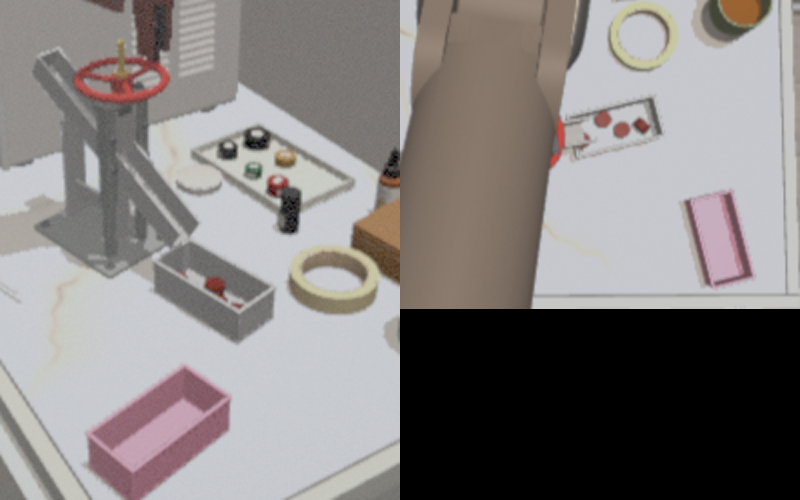

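```bash
python3 -c "
from rig import bot
print(bot.close_job())"
```

```text
the job is handed in; nothing more can be done
None
```

The job is handed in at about 28 s on the clock, with the gripper still on the crank grip, the wheel at two turns and all four tablets in the pan.

- **Pan:** I set the grey steel pan upright under the lip of the chute, in line with it, and let go of it. I left the pink look-alike alone.
- **Closing the gate:** I turned the wheel clockwise until the grip stopped moving. The push rose to about 17 N while the grip shifted less than 0.5 mm. In the side picture the stem tip was at the closed height of 264 mm.
- **Two turns back:** I turned two full turns counter-clockwise and ended within about 0.3 mm (0.01 rad) of the stop position. The stem tip was at the two-turn height of 288 mm.
- **Tablets:** The last top picture shows four tablets in the pan. Two are flat, one stands on its edge near the far end, and one is partly hidden under the lip. Pictures about 1 s apart show no movement.
- **Left in place:** I did not touch the blue specimen mount, the screwdriver or the hardness block. The arm hid the blue mount and most of the screwdriver in the last pictures, so I did not check those two again.

No check failed. The two cameras disagreed by about 2 mm on the wheel axis, so I used the measured circle of the grip for the turns instead. At the end the grip still carried a steady force of about 3 N sideways, roughly the friction of the wheel.

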